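Empty the jug of used vials into the sprung-flap waste bin

ROBOT

A 6-joint arm with a two-finger parallel gripper is mounted at the origin on the work surface. World frame = base frame: x ahead of the robot, y to its left, z up, the work surface at z = 0. Lengths are in mm, angles in rad, forces in N, time in s.
With the tool pointing down it reaches from about 350 to 875 mm from the base axis. Payload 4.2 kg.
Tool frame: the origin (TCP) lies midway between the tips of the shut fingers; the grasp point (between the pads) lies 19 mm behind it; z points along the fingers, y is the line along which they close (so a half turn about z gives the same grasp; the last joint's range is limited). The gripper opens to 85 mm and grips with 20 to 120 N. Pads are 22 mm wide; open, the fingers measure 114 mm over their backs; the gripper's body (76 mm by 85 mm) begins 54 mm behind the grasp point. The pads swing forward as they close: fully open they stand 13 mm farther back than shut.
Start: joints at [-1.031, 0.385, 0.008, 0, -1.194, -0.259], TCP at [173.219, -600.495, 231.312] pointing down, gripper open.
Joint ranges: [-3.14, 3.14], [-1.21, 2.06], [-1.07, 1.41], [-3.16, 2.05], [-2.99, -0.16], [-3.1, 3.1]. Speed limits (rad/s): [2.79, 2.79, 3.14, 3.14, 3.14, 3.14].

INTERFACE

Orientations are given as a unit quaternion [x, y, z, w].
In Python, from bench import arm gives the robot as it stands.
- The arm moves only by the tool send_rows, never from a script. Its argument "targets" is a list of rows, each an object of numbers: "gripper": the gripper command: -1 is fully open, 1 is shut, values between are in proportion; "x", "y", "z": the shift along the tool's x, y, z in cm; "ax", "ay", "az": the turn, a rotation vector about the tool's x, y, z in degrees. A call has 1 to 5 rows; each row shifts and turns the commanded pose from where the row before left it, along the tool's axes as they then stand; what a row does not reach is not made up. A row lasts 1/12 s, in which the tool goes at most 41.7 mm and 7.16 degrees, less where a joint would pass 70% of its speed; a pose out of reach is approached as far as the arm can. A call is refused whole if a number of a shift passes 4.17 or a number of a turn 7.16, either way. A call with a gripper value outside its range is refused whole. The fingers move at their own pace and stop on an object; the grip force is fixed at half the most. Time passes only in rows, so rows that do not move let the fingers close. It gives the time, the measured TCP pose, the force, the opening and the grip force at its end, in the units of the state.
- arm.read_state(): the state, without advancing time (a new reading comes with each control period).
- arm.get_image(name): name is "side" or "top"; returns (picture, depth): 384x512x3 uint8, red, green, blue; 384x512 float32, mm along the optical axis (not along the pixel's ray), 0 where there is no reading.
- arm.camera_model(name): a dict with "fx", "fy", "cx", "cy" (pixels), "cam_to_world" (4x4, takes a point from camera to world coordinates). Camera axes: x right, y down, z forward; pixel columns grow to the right and rows downward; lengths in mm; the calibration is good to about 2 mm. A picture is of the moment at which its call begins. camera_model takes no time and is no camera call.
- arm.job_done(): hands the job in; it is judged then, once.
Trained networks look in the newest picture that a camera, given by its name, has taken for a name from the list of things; names that differ only in an ending like _2 or _b are one class to them, and where a whole thing is asked for, a point or a joint stands for the part that bears it (a point fixed in the world has none). Each returns a list of dicts, best first, with "score" (0 to 1); they miss things now and then, are a little off and sometimes report something else, mostly with a low value. They report only what shows in the picture. A call takes as long as a camera call.
- arm.boxes_of(camera, thing): "rect" ([left, top, width, height] in pixels, round what is visible of it).
The state is a dict: "clock": time; "joints": joint angles; "joint_vel": joint speeds; "joint_efforts": joint torques, N m; "position": TCP position; "ee_rot": TCP orientation; "contact_force": force on the tool from outside, world axes, zero at the start; "wrist_torque": the same for the moment, N m; "gripper_width": finger opening in mm; "grasp_force": force on a finger pad.
Only numpy, scipy, OpenCV 4.12 (cv2) and the standard library are available. Lean on these libraries where they do the work, as an engineer would, in place of code of your own. Each camera call takes 0.05 s, during which the arm holds its last target. There are 200 camera calls.

TASK

Empty the six used vials from the steel jug into the waste bin: tip the jug over the bin from the side where the flap is hinged, pushing the sprung flap down with the jug's lip without forcing it, and hold it open with the jug until the last vial has dropped in. Then let the flap spring shut and stand the empty jug upright on the table again where it stood. Leave everything else on the table where it is.

Things in the scene. Friction and masses are not known exactly. Their poses are not given: they have to be found in the camera images.
- jug_center (a point): Centre of the tapered steel jug holding the vials: on its axis, 36 mm above its foot. The jug is 72 mm high, 64 mm across the foot, 90 mm across the rim, wall 3 mm, floor 4 mm, about 0.18 kg, loose and upright on the table. Jug axes: z along the axis to the mouth, -x to the handle, +x to the side it pours over, y sideways.
- jug_handle (a point): Middle of the handle's upright bar, 76 mm from the jug's axis (jug -x), 42 mm above its foot; jug axes. Bar 12 mm thick (x), 14 mm wide (y, pinch this), 48 mm long (z), about 30 mm clear of the wall. Starts pointing right (world -y) within 35 deg. Emptying needs the jug turned 100 to 110 deg from upright: taking the bar with the tool leaning outwards about 50 deg puts half of that in the grasp.
- jug_lip (a point): Point of the jug's rim straight opposite the handle, 45 mm from the axis, 72 mm above the foot (jug x = +45 mm); jug axes. Here the rim pushes the flap.
- wastebin: White bin, grey lid, fixed to the table; origin at the centre of its underside, z up. 236 mm deep (x), 200 mm wide (y), lid top at 170 mm. Bin -x is its front, where the flap is hinged and the jug comes in towards bin +x; it faces right (world -y) within 23 deg. Inlet in the lid: x -96 to +48 mm, y -64 to +64 mm, with guards on the lid at its sides (22 mm high) and back (30 mm), none in front.
- bin_hinge (a point): Middle of the flap's hinge line: front edge of the inlet, level with the top of the lid, bin x = -96 mm, y = 0; same axes as the bin.
- flap (a joint): Angle (rad) of the steel flap in the inlet, 139 mm long from its hinge at the front, 124 mm wide. 0 = shut, level with the lid; grows as the far edge swings down into the bin, stop at 1.0. Spring: 0.14 N m to start, 0.22 N m per rad more (3 to 4 N, 60 mm from the hinge); the vials alone do not open it. From 0.25 rad, the jug's wall in line with it, the vials slide off its far end into the bin.
- vial0_center (a point): Centre of used glass vial 1 of 6 (17 mm across, 35 mm long, about 12 g, aluminium cap), half-way along its axis; at the start all six stand in the jug on its floor.
- vial1_center (a point): Centre of used glass vial 2 of 6 (17 mm across, 35 mm long, about 12 g, aluminium cap), half-way along its axis; at the start all six stand in the jug on its floor.
- vial2_center (a point): Centre of used glass vial 3 of 6 (17 mm across, 35 mm long, about 12 g, aluminium cap), half-way along its axis; at the start all six stand in the jug on its floor.
- vial3_center (a point): Centre of used glass vial 4 of 6 (17 mm across, 35 mm long, about 12 g, aluminium cap), half-way along its axis; at the start all six stand in the jug on its floor.
- vial4_center (a point): Centre of used glass vial 5 of 6 (17 mm across, 35 mm long, about 12 g, aluminium cap), half-way along its axis; at the start all six stand in the jug on its floor.
- vial5_center (a point): Centre of used glass vial 6 of 6 (17 mm across, 35 mm long, about 12 g, aluminium cap), half-way along its axis; at the start all six stand in the jug on its floor.
- tray: Bystander, loose: shallow steel instrument tray with forceps, 170 x 80 mm, 22 mm high; origin at the centre of its underside. Leave it where it is.
- spray: Bystander, loose: white spray bottle with a grey trigger head, 66 mm across, 203 mm high; origin at the centre of its underside. Leave it where it is.
- bandage: Bystander, loose: blue bandage roll standing on end, 56 mm across, 75 mm high; origin at the centre of its underside. Leave it where it is.
- tape: Bystander, loose: flat roll of white tape lying near the gap between jug and bin, 68 mm across, 25 mm high; origin at the centre of its underside. Leave it where it is.
- gallipot: Bystander, loose: small round steel bowl without a handle, 80 mm across, 42 mm high; origin at the centre of its underside. Leave it where it is.
- clipper: Bystander, loose: hair clipper lying on its back, about 160 mm long, 44 mm wide, 40 mm high; origin at the centre of its underside. Leave it where it is.
- jar: Bystander, loose: closed glass jar with a steel lid, 72 mm across, 110 mm high; origin at the centre of its underside. Leave it where it is.

How it is judged (in metres and radians):
On the way, in this order (a step that is already met when the one before it is completed fails the run):
1. the jug's lip pushes the sprung flap open (more than 0.12 rad) (value of joint flap above 0.12 rad and contact force between jug and flap above 0.3 N), for 0.2 s.
2. all six vials lie in the bin while the jug still holds the flap open (all of step 1 and z of vial0_center in the frame of wastebin between 0 and 0.12 m and x of vial0_center in the frame of wastebin between -0.115 and 0.115 m and y of vial0_center in the frame of wastebin between -0.097 and 0.097 m and z of vial1_center in the frame of wastebin between 0 and 0.12 m and x of vial1_center in the frame of wastebin between -0.115 and 0.115 m and y of vial1_center in the frame of wastebin between -0.097 and 0.097 m and z of vial2_center in the frame of wastebin between 0 and 0.12 m and x of vial2_center in the frame of wastebin between -0.115 and 0.115 m and y of vial2_center in the frame of wastebin between -0.097 and 0.097 m and z of vial3_center in the frame of wastebin between 0 and 0.12 m and x of vial3_center in the frame of wastebin between -0.115 and 0.115 m and y of vial3_center in the frame of wastebin between -0.097 and 0.097 m and z of vial4_center in the frame of wastebin between 0 and 0.12 m and x of vial4_center in the frame of wastebin between -0.115 and 0.115 m and y of vial4_center in the frame of wastebin between -0.097 and 0.097 m and z of vial5_center in the frame of wastebin between 0 and 0.12 m and x of vial5_center in the frame of wastebin between -0.115 and 0.115 m and y of vial5_center in the frame of wastebin between -0.097 and 0.097 m), for 0.2 s.
At the end, for the whole second after the job is handed in: All six vials lie inside the bin below the lid; the flap is shut (under 0.08 rad); the jug stands upright (within 0.1 rad) on the table, released, its centre within 80 mm of where it stood (z of vial0_center in the frame of wastebin between 0 and 0.12 m and x of vial0_center in the frame of wastebin between -0.115 and 0.115 m and y of vial0_center in the frame of wastebin between -0.097 and 0.097 m and z of vial1_center in the frame of wastebin between 0 and 0.12 m and x of vial1_center in the frame of wastebin between -0.115 and 0.115 m and y of vial1_center in the frame of wastebin between -0.097 and 0.097 m and z of vial2_center in the frame of wastebin between 0 and 0.12 m and x of vial2_center in the frame of wastebin between -0.115 and 0.115 m and y of vial2_center in the frame of wastebin between -0.097 and 0.097 m and z of vial3_center in the frame of wastebin between 0 and 0.12 m and x of vial3_center in the frame of wastebin between -0.115 and 0.115 m and y of vial3_center in the frame of wastebin between -0.097 and 0.097 m and z of vial4_center in the frame of wastebin between 0 and 0.12 m and x of vial4_center in the frame of wastebin between -0.115 and 0.115 m and y of vial4_center in the frame of wastebin between -0.097 and 0.097 m and z of vial5_center in the frame of wastebin between 0 and 0.12 m and x of vial5_center in the frame of wastebin between -0.115 and 0.115 m and y of vial5_center in the frame of wastebin between -0.097 and 0.097 m and value of joint flap below 0.08 rad and angle between jug_center's own z axis and vertical below 0.1 rad and height (world z) of jug_center between 0.032 and 0.04 m and distance of jug_center from where it was at the start of the episode below 0.08 m); the robot touches nothing.
It fails at once if the flap is forced: the jug presses on it with more than 15 N (contact force between jug and flap above 15 N).
It fails at once if something else on the table is moved by more than 30 mm or tipped over (distance of any of tray, spray, bandage, tape, gallipot, clipper, jar from where it was at the start of the episode above 0.03 m or angle between any of tray, spray, bandage, tape, gallipot, clipper, jar's own z axis and vertical above 0.5 rad).
It also fails if it takes over 61 s, if anything falls off the work surface, if the arm or the gripper's body presses on something with over 40 N, if the wrist force passes 120 N, or if a joint passes its speed limit or range.

## Working session

There is one attempt and no reset: what is moved stays moved. The work goes in short steps, Python scripts to look and compute and a tool call to move; the robot and the scene stay as the last step left them, time stands still between calls to the robot, and variables do not carry over. Pictures are saved under pics/ and viewed, at most 10 in all, crops included, and the job is handed in when it is done.

Besides the shell and the picture viewer there is one more tool, called after "Request:" as name(argument=value, ...), one argument or row to a line, values as JSON. send_rows: Moves the arm, as the interface text tells. Its arguments: {"type":"object","properties":{"targets":{"type":"array"}},"required":["targets"]}

```bash
ls; mkdir -p pics; python3 - <<'E'
from bench import arm
import cv2, numpy as np
s=arm.read_state(); print(s)
for c in ("top","side"):
    im,d=arm.get_image(c); cv2.imwrite(f"pics/{c}0.png",im[:,:,::-1]); np.savez(f"{c}0.npz",im=im,d=d)
    m=arm.camera_model(c); print(c,m)
    for t in ("jug_center","jug_handle","wastebin","flap","tape","tray","spray","bandage","gallipot","clipper","jar"):
        print(t,[(b["rect"],round(b["score"],2)) for b in arm.boxes_of(c,t)[:2]])
E
```

```text
pics
{'clock': 0.0, 'joints': array([-1.03139200e+00,  3.85542406e-01,  6.62641945e-03, -4.89745434e-04,
       -1.19400685e+00, -2.58598789e-01]), 'joint_vel': array([ 4.97397061e-05, -5.03248122e-04, -1.19840192e-03,  1.05020048e-03,
       -2.42503576e-03,  1.21070752e-03]), 'joint_efforts': array([-7.50273239e-05, -3.92287409e+01,  1.88397914e+01,  4.18631360e+00,
       -4.64227822e-03, -3.40176463e-06]), 'position': array([ 173.05807609, -599.95290109,  230.23173608]), 'ee_rot': array([-1.39852396e-01,  9.90171765e-01,  1.06815856e-03, -2.03352341e-04]), 'contact_force': array([ 0.24594631, -0.92750336,  0.23546497]), 'wrist_torque': array([-0.00474774,  0.02489956, -0.06820403]), 'grasp_force': 0.0, 'gripper_width': 85.33393384787074}
top {'fx': 396.0902916168394, 'fy': 396.0902916168394, 'cx': 258.28063697845545, 'cy': 183.2856778409742, 'cam_to_world': array([[-7.08353470e-03, -9.97355615e-01,  7.23298045e-02,
         4.60770528e+02],
       [-9.99968342e-01,  6.80275508e-03, -4.12754431e-03,
         8.66873217e+01],
       [ 3.62458755e-03, -7.23567523e-02, -9.97372229e-0
[... 1105 characters left out ...]
00000e+00,  0.00000000e+00,  0.00000000e+00,
         1.00000000e+00]])}
jug_center [([260.1, 274.6, 45.3, 63.1], 0.7)]
jug_handle [([256.9, 271.7, 42.8, 66.6], 0.89)]
wastebin [([219.9, 146.4, 99.3, 100.8], 0.62)]
flap [([245.0, 160.7, 48.5, 28.3], 0.84)]
tape [([270.8, 260.6, 31.0, 21.8], 0.67), ([259.0, 272.0, 46.5, 67.2], 0.51)]
tray [([169.5, 254.0, 43.9, 68.8], 0.83), ([277.7, 299.9, 2.6, 4.7], 0.48)]
spray [([252.3, 114.8, 24.4, 34.9], 0.68)]
bandage [([327.5, 255.1, 27.1, 40.9], 0.78), ([276.8, 298.6, 5.1, 7.6], 0.18)]
gallipot [([351.7, 332.9, 45.9, 36.8], 0.78)]
clipper [([153.2, 173.2, 38.5, 31.2], 0.95)]
jar [([338.2, 207.8, 33.7, 46.6], 0.75), ([352.3, 330.6, 44.4, 39.7], 0.17)]
```

```bash
python3 - <<'E'
import cv2,numpy as np
t=cv2.imread("pics/top0.png")[70:300,90:410]; s=cv2.imread("pics/side0.png")[100:384,130:430]
a=cv2.resize(t,None,fx=2,fy=2); b=cv2.resize(s,None,fx=2,fy=2)
cv2.imwrite("pics/a.png",a); cv2.imwrite("pics/b.png",b)
E
```

```text
(no output)
```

View pics/a.png

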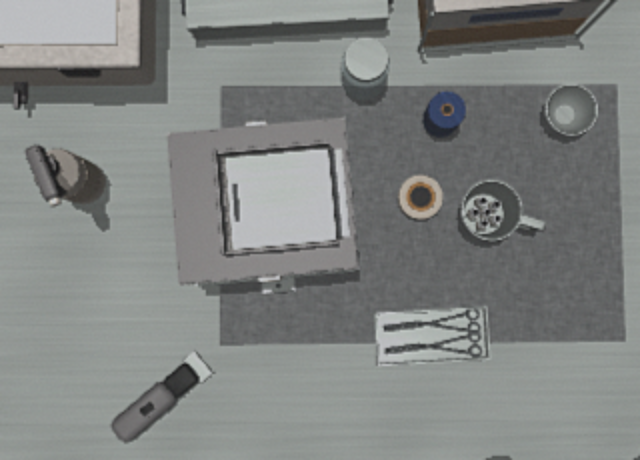

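View pics/b.png

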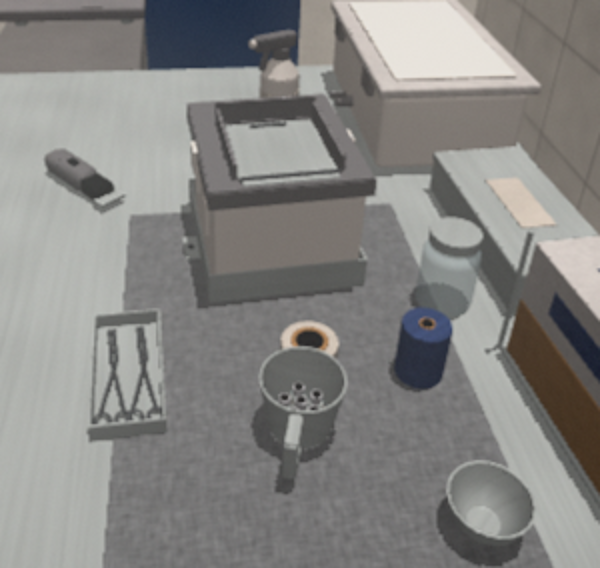

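Top crop: jug at full-image px (335,175), its handle pointing right and slightly down (360,182). The bin lid is centred near (220,172), its front on the right, with the tape between it and the jug. The side view agrees, and all vials are in the jug.

```bash
cat > h.py <<'E'
import numpy as np, cv2
from bench import arm
def cloud(c,d):
    m=arm.camera_model(c); v,u=np.mgrid[:384,:512]
    P=np.stack([(u-m["cx"])/m["fx"]*d,(v-m["cy"])/m["fy"]*d,d],-1)
    T=m["cam_to_world"]; W=P@T[:3,:3].T+T[:3,3]; W[d==0]=np.nan
    return W
def inbox(W,r,pad=4):
    x,y,w,h=r; return W[int(y-pad):int(y+h+pad),int(x-pad):int(x+w+pad)].reshape(-1,3)
E
python3 - <<'E'
from h import *
from scipy.optimize import least_squares
W={c:cloud(c,np.load(c+"0.npz")["d"]) for c in("top","side")}
J={"top":[321,156,46,36],"side":[257,272,48,67]}
for c in W:
    p=inbox(W[c],J[c]); p=p[~np.isnan(p[:,0])]
    print(c,"table z",np.median(p[p[:,2]<15][:,2]),"top z",np.percentile(p[:,2],[97,99,100]))
    zt=np.percentile(p[:,2],99)
    q=p[(p[:,2]>zt-8)]
    f=least_squares(lambda v:np.hypot(q[:,0]-v[0],q[:,1]-v[1])-44,[380,10] if 0 else np.median(q,0)[:2],loss="soft_l1",f_scale=2)
    ce=f.x; print("rim centre",ce,f.cost,len(q))
    r=np.hypot(*(p[:,:2]-ce).T); hd=p[(r>52)&(r<90)&(p[:,2]>15)]
    print("handle n",len(hd),"median",np.median(hd,0),"z",np.percentile(hd[:,2],[5,95]),"rmax",r[(p[:,2]>15)].max())
    dd=np.median(hd[:,:2],0)-ce; print("handle dir deg",np.degrees(np.arctan2(dd[1],dd[0])),"r",np.hypot(*dd), np.round(hd[np.argsort(-r[(r>52)&(r<90)&(p[:,2]>15)])][:12]).tolist())
    B={"top":[174,126,94,93],"side":[218,144,102,104]}[c]
    p=inbox(W[c],B); p=p[~np.isnan(p[:,0])]
    l=p[(p[:,2]>155)&(p[:,2]<183)]; print("lid z",np.median(l[:,2]))
    mr=cv2.minAreaRect(l[:,:2].astype(np.float32)); print("lid",mr,cv2.boxPoints(mr).round().tolist())
    g=p[(p[:,2]>186)]; mr=cv2.minAreaRect(g[:,:2].astype(np.float32)); print("guards",np.percentile(g[:,2],95),mr,cv2.boxPoints(mr).round().tolist())
    for n,b in {"tape":([290.7,156.7,22.9,21.4],[270.8,260.6,31,21.8]),"bandage":([301.6,115.8,21,19.8],[327.5,255.1,27,41]),"jar":([259,90,25,32],[338,208,34,47]),"tray":([275,222,60,29],[169,254,44,69])}.items():
        q=inbox(W[c],b[c=="side"],0); q=q[q[:,2]>12]; print(n,q.min(0).round(),q.max(0).round())
E
```

```text
top table z 2.1824146386661596 top z [71.65752455 74.32435823 77.52000035]
rim centre [ 566.48823984 -145.71381788] 1781.0793351029197 174
handle n 65 median [ 546.28950632 -208.97542769   66.88258623] z [21.21525568 71.4331003 ] rmax 80.65271452053021
handle dir deg -107.70770857247331 r 66.40798228989081 [[544.0, -223.0, 61.0], [546.0, -222.0, 65.0], [538.0, -219.0, 54.0], [549.0, -222.0, 67.0], [540.0, -218.0, 68.0], [543.0, -219.0, 67.0], [538.0, -216.0, 52.0], [546.0, -219.0, 67.0], [552.0, -219.0, 66.0], [539.0, -215.0, 45.0], [549.0, -218.0, 68.0], [540.0, -215.0, 68.0]]
lid z 170.72526644115646
lid ((573.0344848632812, 182.15682983398438), (214.9652557373047, 240.34075927734375), 4.9443488121032715) [[456.0, 293.0], [476.0, 53.0], [690.0, 72.0], [670.0, 311.0]]
guards 203.07266927118198 ((575.2113037109375, 162.5914306640625), (138.23324584960938, 152.6374053955078), 5.040071964263916) [[500.0, 233.0], [513.0, 80.0], [651.0, 93.0], [637.0, 245.0]]
tape [565. -79.  16.] [624. -15.  33.]
bandage [ 687. -104.   16.] [742. -53.  82.]
jar [746.   6.  14.] [810.  72. 116.]
tray [ 3
[... 469 characters left out ...]
24.0, 25.0], [539.0, -223.0, 54.0], [543.0, -224.0, 58.0], [543.0, -224.0, 52.0], [547.0, -225.0, 47.0], [546.0, -225.0, 55.0], [545.0, -224.0, 46.0]]
lid z 171.78568390473868
lid ((627.0809326171875, 214.7894744873047), (332.6585998535156, 302.2594299316406), 6.076976776123047) [[446.0, 347.0], [478.0, 47.0], [808.0, 82.0], [776.0, 383.0]]
guards 202.32702064741753 ((573.4166870117188, 162.30853271484375), (138.3585205078125, 157.17137145996094), 5.067041873931885) [[498.0, 234.0], [511.0, 78.0], [649.0, 90.0], [635.0, 247.0]]
tape [ 549. -129.   16.] [625. -12.  75.]
bandage [ 686. -110.   12.] [775.   6.  79.]
jar [711. -60.  12.] [856. 187. 115.]
tray [ 338. -149.   12.] [425.  28.  27.]
```

```bash
cat >> h.py <<'E'
from scipy.spatial.transform import Rotation as Ro
BIN=np.array([572.5,183.5,0]); BA=95.03        # bin +x azimuth
JC=np.array([566,-146.5,36.]); JA=73.5         # jug +x azimuth
LEAN=50.
def jugR(az,th): return Ro.from_euler("z",az,degrees=True)*Ro.from_euler("y",th,degrees=True)
# tool in the jug frame: z=(s,0,-c), y=+y
s_,c_=np.sin(np.radians(LEAN)),np.cos(np.radians(LEAN))
RG=Ro.from_matrix(np.array([[-c_,0,s_],[0,1,0],[-s_,0,-c_]]))  # columns x,y,z
PG=np.array([-76,0,6.])+19*np.array([s_,0,-c_])
def tool_of(Rj,pj): return Rj*RG, pj+Rj.apply(PG)
def jug_at(lx,lz,th,az=BA,ly=0):   # lip at bin (lx,ly,lz)
    Rj=jugR(az,th); B=Ro.from_euler("z",BA,degrees=True)
    return Rj, BIN+B.apply([lx,ly,lz])-Rj.apply([45,0,36])
def cur():
    s=arm.read_state(); return Ro.from_quat(s["ee_rot"]), s["position"]
def plan(A,Bt,n):
    rv=(A[0].inv()*Bt[0]).as_rotvec(); dp=(Bt[1]-A[1])/n
    print("turn/row",np.degrees(rv/n).round(2),"mm/row",np.linalg.norm(dp).round(1))
    for i in range(n):
        R=A[0]*Ro.from_rotvec(rv*i/n); print(i,(R.inv().apply(dp)/10).round(2))
E
python3 - <<'E'
from h import *
R,p=tool_of(jugR(JA,0),JC); pre=(R,p-100*R.as_matrix()[:,2])
print(p,pre[1]); plan(cur(),pre,15)
E
```

```text
[ 548.54863296 -205.41482778   29.78703542] [ 526.7917953  -278.86468077   94.06579638]
turn/row [-1.67 -3.04 -3.57] mm/row 33.2
0 [-2.86  1.41  0.92]
1 [-2.89  1.2   1.11]
2 [-2.89  0.98  1.29]
3 [-2.87  0.76  1.47]
4 [-2.83  0.54  1.64]
5 [-2.77  0.32  1.8 ]
6 [-2.68  0.09  1.95]
7 [-2.57 -0.13  2.09]
8 [-2.44 -0.35  2.22]
9 [-2.29 -0.56  2.33]
10 [-2.12 -0.77  2.43]
11 [-1.94 -0.97  2.51]
12 [-1.74 -1.16  2.58]
13 [-1.52 -1.34  2.63]
14 [-1.29 -1.5   2.66]
```

Request:
send_rows(
  targets=[
    {"gripper": -1, "x": -2.86, "y": 1.41, "z": 0.92, "ax": -1.67, "ay": -3.04, "az": -3.57},
    {"gripper": -1, "x": -2.89, "y": 1.2, "z": 1.11, "ax": -1.67, "ay": -3.04, "az": -3.57},
    {"gripper": -1, "x": -2.89, "y": 0.98, "z": 1.29, "ax": -1.67, "ay": -3.04, "az": -3.57},
    {"gripper": -1, "x": -2.87, "y": 0.76, "z": 1.47, "ax": -1.67, "ay": -3.04, "az": -3.57},
    {"gripper": -1, "x": -2.83, "y": 0.54, "z": 1.64, "ax": -1.67, "ay": -3.04, "az": -3.57},
  ],
)

```text
clock: 1.62
position: [292.1, -492.4, 185.6]
ee_rot: [-0.291, 0.945, 0.09, 0.122]
contact_force: [-0.1, -0.1, 1.1]
gripper_width: 85.2
grasp_force: 0.0
```

Request:
send_rows(
  targets=[
    {"gripper": -1, "x": -2.77, "y": 0.32, "z": 1.8, "ax": -1.67, "ay": -3.04, "az": -3.57},
    {"gripper": -1, "x": -2.68, "y": 0.09, "z": 1.95, "ax": -1.67, "ay": -3.04, "az": -3.57},
    {"gripper": -1, "x": -2.57, "y": -0.13, "z": 2.09, "ax": -1.67, "ay": -3.04, "az": -3.57},
    {"gripper": -1, "x": -2.44, "y": -0.35, "z": 2.22, "ax": -1.67, "ay": -3.04, "az": -3.57},
    {"gripper": -1, "x": -2.29, "y": -0.56, "z": 2.33, "ax": -1.67, "ay": -3.04, "az": -3.57},
  ],
)

```text
clock: 2.03
position: [410.0, -385.2, 139.8]
ee_rot: [-0.427, 0.855, 0.176, 0.236]
contact_force: [-0.0, 0.3, -0.3]
gripper_width: 85.6
grasp_force: 0.0
```

```bash
python3 - <<'E'
from h import *
s=arm.read_state(); print(s["clock"],s["joints"].round(2),s["position"].round())
R,p=tool_of(jugR(JA,0),JC); pre=(R,p-100*R.as_matrix()[:,2]); plan(cur(),pre,6)
E
```

```text
2.0333 [-0.8   0.51  0.05 -0.57 -1.36  0.35] [ 410. -385.  140.]
turn/row [-1.38 -2.52 -2.95] mm/row 27.4
0 [-1.75 -0.64  2.01]
1 [-1.62 -0.78  2.07]
2 [-1.48 -0.91  2.12]
3 [-1.34 -1.03  2.16]
4 [-1.19 -1.15  2.19]
5 [-1.03 -1.26  2.21]
```

Request:
send_rows(
  targets=[
    {"gripper": -1, "x": -2.12, "y": -0.77, "z": 2.43, "ax": -1.67, "ay": -3.04, "az": -3.57},
    {"gripper": -1, "x": -1.94, "y": -0.97, "z": 2.51, "ax": -1.67, "ay": -3.04, "az": -3.57},
    {"gripper": -1, "x": -1.74, "y": -1.16, "z": 2.58, "ax": -1.67, "ay": -3.04, "az": -3.57},
    {"gripper": -1, "x": -1.52, "y": -1.34, "z": 2.63, "ax": -1.67, "ay": -3.04, "az": -3.57},
    {"gripper": -1, "x": -1.29, "y": -1.5, "z": 2.66, "ax": -1.67, "ay": -3.04, "az": -3.57},
  ],
)

```text
clock: 2.45
position: [527.8, -278.1, 93.5]
ee_rot: [-0.543, 0.725, 0.254, 0.339]
contact_force: [-0.2, -0.4, 0.7]
gripper_width: 85.8
grasp_force: 0.0
```

```bash
python3 - <<'E'
from h import *
s=arm.read_state(); print(s["clock"],s["joints"].round(2),s["position"].round())
R,p=tool_of(jugR(JA,0),JC); plan(cur(),(R,p),5)
im,d=arm.get_image("side"); im2,d2=arm.get_image("top")
a=cv2.resize(im[220:384,180:380],None,fx=2.4,fy=2.4);b=cv2.resize(im2[120:260,280:420],None,fx=2.8,fy=2.8)[:393,:318]
cv2.imwrite("pics/pre.png",np.hstack([a[:392],b[:392]])[:,:,::-1])
E
```

```text
2.45 [-0.66  0.7   0.17 -0.8  -1.49  0.63] [ 528. -278.   93.]
turn/row [0.02 0.02 0.02] mm/row 19.8
0 [0.01 0.01 1.98]
1 [0.01 0.01 1.98]
2 [0.01 0.01 1.98]
3 [0.01 0.01 1.98]
4 [0.01 0.01 1.98]
```

View pics/pre.png

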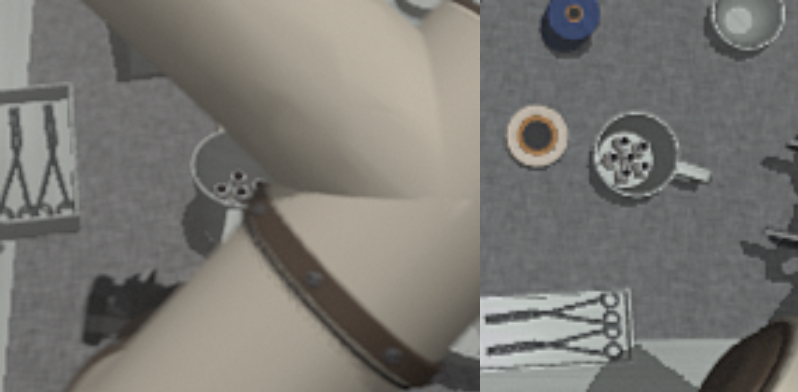

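The top crop shows the fingers straddling the handle's line (handle at crop (695,172), fingertips at about (785,145) and (780,235)). The arm blocks the side view.

Request:
send_rows(
  targets=[
    {"gripper": -1, "z": 2.5},
    {"gripper": -1, "z": 2.5},
    {"gripper": -1, "z": 2.5},
    {"gripper": -1, "z": 2.0},
    {"gripper": -1, "z": 0.4},
  ],
)

```text
$.targets[0]: bad value
```

Request:
send_rows(
  targets=[
    {"gripper": 1},
    {"gripper": 1},
    {"gripper": 1},
    {"gripper": 1},
    {"gripper": 1},
  ],
)

```text
$.targets[0]: bad value
```

Request:
send_rows(
  targets=[
    {"gripper": 1},
    {"gripper": 1},
    {"gripper": 1},
    {"gripper": 1},
    {"gripper": 1},
  ],
)

```text
$.targets[0]: bad value
```

```bash
python3 - <<'E'
from h import *
s=arm.read_state(); print(s["clock"],s["joints"].round(2),s["position"].round(1),s["wrist_torque"])
im,d=arm.get_image("top")
cv2.imwrite("pics/g.png",cv2.resize(im[120:220,270:420],None,fx=3,fy=3)[:,:,::-1])
W=cloud("top",d);q=inbox(W,[321,156,46,36]);q=q[q[:,2]>66]
from scipy.optimize import least_squares
f=least_squares(lambda v:np.hypot(q[:,0]-v[0],q[:,1]-v[1])-44,JC[:2],loss="soft_l1",f_scale=2);print(f.x)
# lift plan
L=(jugR(JA,0),JC+[0,0,150]); plan(cur(),tool_of(*L),6)
for lx,lz,th in((-60,260,20),(-40,215,55),(-36,190,70),(-34,165,90),(-32,148,106)):
    a=tool_of(*jug_at(lx,lz,th)); print(lx,lz,th,a[1].round())
E
```

```text
2.55 [-0.65  0.7   0.17 -0.8  -1.49  0.62] [ 528.7 -275.5   90.1] [-1.46452737  0.48822333  0.09630321]
[ 566.51346347 -145.68929516]
turn/row [ 0.05  0.01 -0.03] mm/row 19.3
0 [-1.93  0.01  0.01]
1 [-1.93  0.01  0.01]
2 [-1.93  0.01  0.01]
3 [-1.93  0.01  0.01]
4 [-1.93  0.    0.01]
5 [-1.93  0.    0.01]
-60 260 20 [588.  10. 257.]
-40 215 55 [584.  48. 278.]
-36 190 70 [582.  72. 276.]
-34 165 90 [579. 108. 271.]
-32 148 106 [576. 140. 262.]
```

View pics/g.png

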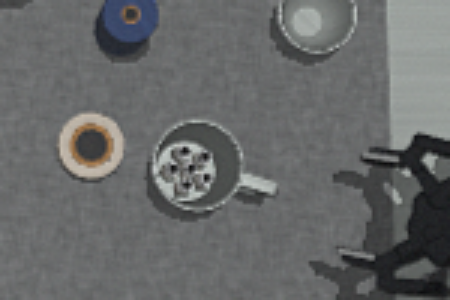

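Request:
send_rows(
  targets=[
    {"gripper": -1, "x": 0, "y": 0, "z": 2.5, "ax": 0, "ay": 0, "az": 0},
    {"gripper": -1, "x": 0, "y": 0, "z": 2.5, "ax": 0, "ay": 0, "az": 0},
    {"gripper": -1, "x": 0, "y": 0, "z": 2.5, "ax": 0, "ay": 0, "az": 0},
    {"gripper": -1, "x": 0, "y": 0, "z": 1.5, "ax": 0, "ay": 0, "az": 0},
    {"gripper": -1, "x": 0, "y": 0, "z": 0, "ax": 0, "ay": 0, "az": 0},
  ],
)

```text
clock: 3.02
position: [545.5, -210.5, 34.7]
ee_rot: [-0.542, 0.726, 0.255, 0.338]
contact_force: [-0.1, 0.3, 0.4]
gripper_width: 85.5
grasp_force: 0.0
```

```bash
python3 - <<'E'
from h import *
im,d=arm.get_image("top"); s=arm.read_state(); print(s["clock"],s["position"].round(1),s["contact_force"].round(1))
cv2.imwrite("pics/g2.png",cv2.resize(im[140:210,300:410],None,fx=4,fy=4)[:,:,::-1])
R,p=tool_of(jugR(JA,0),JC); plan(cur(),(R,p),1)
E
```

```text
3.0667 [ 545.8 -212.3   35.7] [-0.4  0.2  0.1]
turn/row [ 0.14 -0.03 -0.09] mm/row 9.5
0 [-0.02 -0.07  0.95]
```

View pics/g2.png

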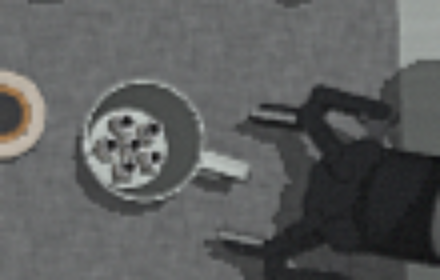

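The tips sit at crop (250,108) and (218,237), symmetric about the handle end at (240,170). I'll advance 9 mm and close.

Request:
send_rows(
  targets=[
    {"gripper": -1, "x": 0, "y": 0, "z": 0.9, "ax": 0, "ay": 0, "az": 0},
    {"gripper": 0.3, "x": 0, "y": 0, "z": 0, "ax": 0, "ay": 0, "az": 0},
    {"gripper": 1, "x": 0, "y": 0, "z": 0, "ax": 0, "ay": 0, "az": 0},
    {"gripper": 1, "x": 0, "y": 0, "z": 0, "ax": 0, "ay": 0, "az": 0},
    {"gripper": 1, "x": 0, "y": 0, "z": 0, "ax": 0, "ay": 0, "az": 0},
  ],
)

```text
clock: 3.48
position: [548.4, -206.8, 30.6]
ee_rot: [-0.542, 0.727, 0.253, 0.338]
contact_force: [-0.1, 0.2, 0.1]
gripper_width: 38.9
grasp_force: 0.0
```

Request:
send_rows(
  targets=[
    {"gripper": 1, "x": 0, "y": 0, "z": 0, "ax": 0, "ay": 0, "az": 0},
    {"gripper": 1, "x": 0, "y": 0, "z": 0, "ax": 0, "ay": 0, "az": 0},
    {"gripper": 1, "x": 0, "y": 0, "z": 0, "ax": 0, "ay": 0, "az": 0},
    {"gripper": 1, "x": 0, "y": 0, "z": 0, "ax": 0, "ay": 0, "az": 0},
    {"gripper": 1, "x": 0, "y": 0, "z": 0, "ax": 0, "ay": 0, "az": 0},
  ],
)

```text
clock: 3.9
position: [548.5, -206.4, 30.4]
ee_rot: [-0.542, 0.726, 0.253, 0.338]
contact_force: [-0.6, -0.8, 2.9]
gripper_width: 13.0
grasp_force: 58.7
```

```bash
cat >> h.py <<'E'
from scipy.optimize import least_squares
def rim(rect=[321,156,46,36],z0=66,z1=90,g=None):
    im,d=arm.get_image("top"); q=inbox(cloud("top",d),rect); q=q[(q[:,2]>z0)&(q[:,2]<z1)]
    f=least_squares(lambda v:np.hypot(q[:,0]-v[0],q[:,1]-v[1])-44,JC[:2] if g is None else g,loss="soft_l1",f_scale=2); return f.x
E
python3 - <<'E'
from h import *
s=arm.read_state(); print(s["clock"],s["joints"].round(2),s["position"].round(1),s["gripper_width"],s["grasp_force"],s["wrist_torque"].round(2))
print("rim",rim()); np.save("grasp.npy",np.r_[s["ee_rot"],s["position"]])
L=(jugR(JA,0),JC+[0,0,160]); plan(cur(),(cur()[0],cur()[1]+[0,0,160]),8)
E
```

```text
3.9 [-0.56  0.74  0.07 -0.86 -1.33  0.68] [ 548.5 -206.4   30.4] 12.960354368081601 58.67015361785889 [-1.26  0.27 -0.06]
rim [ 560.62285737 -170.65429925]
turn/row [0. 0. 0.] mm/row 20.0
0 [-1.53  0.   -1.29]
1 [-1.53  0.   -1.29]
2 [-1.53  0.   -1.29]
3 [-1.53  0.   -1.29]
4 [-1.53  0.   -1.29]
5 [-1.53  0.   -1.29]
6 [-1.53  0.   -1.29]
7 [-1.53  0.   -1.29]
```

Request:
send_rows(
  targets=[
    {"gripper": 1, "x": -0.5, "y": 0, "z": -0.42, "ax": 0, "ay": 0, "az": 0},
    {"gripper": 1, "x": -1.0, "y": 0, "z": -0.84, "ax": 0, "ay": 0, "az": 0},
    {"gripper": 1, "x": -1.5, "y": 0, "z": -1.26, "ax": 0, "ay": 0, "az": 0},
    {"gripper": 1, "x": -1.5, "y": 0, "z": -1.26, "ax": 0, "ay": 0, "az": 0},
    {"gripper": 1, "x": -1.5, "y": 0, "z": -1.26, "ax": 0, "ay": 0, "az": 0},
  ],
)

```text
clock: 4.37
position: [548.1, -206.0, 109.5]
ee_rot: [-0.542, 0.727, 0.253, 0.338]
contact_force: [1.0, -0.2, -2.8]
gripper_width: 12.9
grasp_force: 58.5
```

Request:
send_rows(
  targets=[
    {"gripper": 1, "x": -1.5, "y": 0, "z": -1.26, "ax": 0, "ay": 0, "az": 0},
    {"gripper": 1, "x": -1.5, "y": 0, "z": -1.26, "ax": 0, "ay": 0, "az": 0},
    {"gripper": 1, "x": -1.5, "y": 0, "z": -1.26, "ax": 0, "ay": 0, "az": 0},
    {"gripper": 1, "x": -1.0, "y": 0, "z": -0.84, "ax": 0, "ay": 0, "az": 0},
    {"gripper": 1, "x": 0, "y": 0, "z": 0, "ax": 0, "ay": 0, "az": 0},
  ],
)

```text
clock: 4.78
position: [549.4, -206.8, 184.0]
ee_rot: [-0.544, 0.726, 0.25, 0.339]
contact_force: [-0.1, -0.6, -2.8]
gripper_width: 12.9
grasp_force: 58.6
```

```bash
python3 - <<'E'
from h import *
s=arm.read_state(); print(s["clock"],s["joints"].round(2),s["position"].round(1),s["gripper_width"],s["grasp_force"],s["contact_force"].round(2))
im,d=arm.get_image("side"); cv2.imwrite("pics/l.png",cv2.resize(im[60:384,100:420],None,fx=1.8,fy=1.8)[:,:,::-1])
# measured jug->tool is assumed = grasp; next: yawed, tilted 20, lip over the front of the lid
A=cur(); T=tool_of(*jug_at(-75,255,15)); print(T[1]); plan(A,T,11)
E
```

```text
4.7833 [-0.55  0.54  0.15 -0.83 -1.51  0.47] [ 549.4 -206.8  184. ] 12.887573634493119 58.567875623703 [-0.08 -0.6  -2.77]
[589.0485401   -4.51677847 241.77544083]
turn/row [-1.33  1.34 -1.44] mm/row 19.5
0 [-1.62  0.17  1.07]
1 [-1.64  0.1   1.04]
2 [-1.67  0.04  1.  ]
3 [-1.69 -0.03  0.96]
4 [-1.71 -0.09  0.92]
5 [-1.73 -0.16  0.88]
6 [-1.75 -0.22  0.83]
7 [-1.76 -0.28  0.79]
8 [-1.77 -0.34  0.74]
9 [-1.78 -0.41  0.69]
10 [-1.78 -0.47  0.64]
```

View pics/l.png

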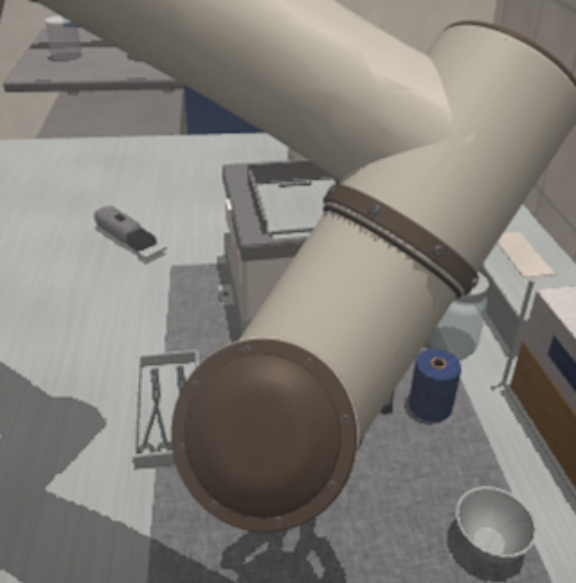

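Side view: the arm blocks the jug. The load of −2.8 N shows the jug and vials are lifted, and the bystanders are unmoved.

Request:
send_rows(
  targets=[
    {"gripper": 1, "x": -0.8, "y": 0.08, "z": 0.54, "ax": -0.66, "ay": 0.67, "az": -0.72},
    {"gripper": 1, "x": -1.63, "y": 0.13, "z": 1.06, "ax": -1.33, "ay": 1.34, "az": -1.44},
    {"gripper": 1, "x": -1.65, "y": 0.07, "z": 1.02, "ax": -1.33, "ay": 1.34, "az": -1.44},
    {"gripper": 1, "x": -1.68, "y": 0, "z": 0.98, "ax": -1.33, "ay": 1.34, "az": -1.44},
    {"gripper": 1, "x": -1.7, "y": -0.06, "z": 0.94, "ax": -1.33, "ay": 1.34, "az": -1.44},
  ],
)

```text
clock: 5.25
position: [564.7, -122.1, 203.2]
ee_rot: [-0.612, 0.697, 0.244, 0.283]
contact_force: [0.6, 0.3, -3.9]
gripper_width: 13.0
grasp_force: 58.5
```

Request:
send_rows(
  targets=[
    {"gripper": 1, "x": -1.72, "y": -0.12, "z": 0.9, "ax": -1.33, "ay": 1.34, "az": -1.44},
    {"gripper": 1, "x": -1.74, "y": -0.19, "z": 0.86, "ax": -1.33, "ay": 1.34, "az": -1.44},
    {"gripper": 1, "x": -1.75, "y": -0.25, "z": 0.81, "ax": -1.33, "ay": 1.34, "az": -1.44},
    {"gripper": 1, "x": -1.76, "y": -0.31, "z": 0.77, "ax": -1.33, "ay": 1.34, "az": -1.44},
    {"gripper": 1, "x": -0.9, "y": -0.18, "z": 0.37, "ax": -0.66, "ay": 0.67, "az": -0.72},
  ],
)

```text
clock: 5.67
position: [581.5, -37.8, 228.6]
ee_rot: [0.677, -0.661, -0.231, -0.228]
contact_force: [0.2, 0.4, -3.8]
gripper_width: 13.0
grasp_force: 58.7
```

```bash
python3 - <<'E'
from h import *
s=arm.read_state(); print(s["clock"],s["joints"].round(2),s["position"].round(1),s["gripper_width"],s["grasp_force"],s["contact_force"].round(2))
im,d=arm.get_image("top"); cv2.imwrite("pics/t.png",cv2.resize(im[110:230,160:360],None,fx=3,fy=3)[:,:,::-1]); np.savez("t.npz",d=d)
A=cur(); G=jugR(JA,0)
Rj=A[0]*RG.inv(); pj=A[1]-Rj.apply(PG); B=Ro.from_euler("z",BA,degrees=True).inv()
print("jug est bin",B.apply(pj-BIN),"lip",B.apply(pj+Rj.apply([45,0,36])-BIN),(B*Rj).as_euler("YXZ",degrees=True))
W=cloud("top",d); m=arm.camera_model("top"); T=np.linalg.inv(m["cam_to_world"])
for q in ([45,0,36],[-45,0,36],[0,45,36],[0,-45,36],[-76,0,6]):
    c=T[:3,:3]@(pj+Rj.apply(q))+T[:3,3]; u=c[0]/c[2]*m["fx"]+m["cx"]; v=c[1]/c[2]*m["fy"]+m["cy"]; print(q,"crop px",round((u-160)*3),round((v-110)*3))
E
```

```text
5.6667 [-0.16  0.43  0.15 -0.65 -1.45  0.32] [581.5 -37.8 228.6] 12.986730957323678 58.67090821266174 [ 0.21  0.43 -3.76]
jug est bin [-158.97236145    6.02375261  222.4275009 ] lip [-107.50163134    2.9081647   248.15797026] [12.13332628  0.50019818 -3.56918013]
[45, 0, 36] crop px 302 162
[-45, 0, 36] crop px 411 156
[0, 45, 36] crop px 358 214
[0, -45, 36] crop px 354 105
[-76, 0, 6] crop px 453 158
```

View pics/t.png

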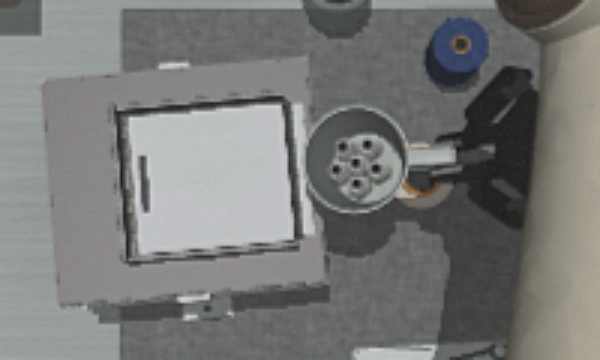

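The predicted rim (crop x 302–411, y 105–214) matches the picture (304–410, 105–214). All six vials are inside and the inlet's front slot is at crop x≈290–300.

```bash
cat >> h.py <<'E'
def jugnow():
    A=cur(); Rj=A[0]*RG.inv(); pj=A[1]-Rj.apply(PG); B=Ro.from_euler("z",BA,degrees=True).inv()
    print("lip bin",B.apply(pj+Rj.apply([45,0,36])-BIN).round(1),"foot",B.apply(pj+Rj.apply([32,0,-36])-BIN).round(1),"tilt,roll,yaw",(B*Rj).as_euler("YXZ",degrees=True).round(1))
E
python3 - <<'E'
from h import *
m=arm.camera_model("top"); T=np.linalg.inv(m["cam_to_world"]); B=Ro.from_euler("z",BA,degrees=True)
for q in([-96,-64,170],[-96,64,170],[48,64,170],[48,-64,170],[-118,-100,170],[-118,100,170]):
    c=T[:3,:3]@(BIN+B.apply(q))+T[:3,3]; u=c[0]/c[2]*m["fx"]+m["cx"]; v=c[1]/c[2]*m["fy"]+m["cy"]; print(q,round((u-160)*3),round((v-110)*3))
T1=tool_of(*jug_at(-70,245,45)); T2=tool_of(*jug_at(-38,205,68)); T3=tool_of(*jug_at(-34,172,88)); T4=tool_of(*jug_at(-33,148,106))
plan(cur(),T1,8); plan(T1,T2,7); plan(T2,T3,10); plan(T3,T4,10)
E
```

```text
[-96, -64, 170] 282 100
[-96, 64, 170] 295 242
[48, 64, 170] 133 258
[48, -64, 170] 121 115
[-118, -100, 170] 302 58
[-118, 100, 170] 324 280
turn/row [-0.2   4.11 -0.41] mm/row 9.6
0 [-0.92 -0.09 -0.25]
1 [-0.9  -0.1  -0.32]
2 [-0.87 -0.1  -0.38]
3 [-0.84 -0.11 -0.44]
4 [-0.81 -0.11 -0.5 ]
5 [-0.77 -0.12 -0.56]
6 [-0.73 -0.12 -0.61]
7 [-0.68 -0.12 -0.66]
turn/row [0.   3.29 0.  ] mm/row 8.3
0 [-0.82  0.    0.11]
1 [-0.83  0.    0.06]
2 [-0.83  0.    0.01]
3 [-0.83  0.   -0.03]
4 [-0.83  0.   -0.08]
5 [-0.82  0.   -0.13]
6 [-0.81  0.   -0.18]
turn/row [ 0.  2. -0.] mm/row 3.9
0 [-0.39 -0.   -0.01]
1 [-0.39 -0.   -0.02]
2 [-0.39 -0.   -0.04]
3 [-0.38 -0.   -0.05]
4 [-0.38 -0.   -0.06]
5 [-0.38 -0.   -0.08]
6 [-0.38 -0.   -0.09]
7 [-0.37 -0.   -0.1 ]
8 [-0.37 -0.   -0.12]
9 [-0.36 -0.   -0.13]
turn/row [-0.   1.8 -0. ] mm/row 3.9
0 [-0.37 -0.   -0.1 ]
1 [-0.37 -0.   -0.11]
2 [-0.37 -0.   -0.12]
3 [-0.36 -0.   -0.14]
4 [-0.36 -0.   -0.15]
5 [-0.35 -0.   -0.16]
6 [-0.35 -0.   -0.17]
7 [-0.34 -0.   -0.18]
8 [-0.34 -0.   -0.19]
9 [-0.33 -0.   -0.2 ]
```

```bash
sed -i 's/183.5,0/181,0/' h.py; python3 - <<'E'
from h import *
T1=tool_of(*jug_at(-70,245,45)); plan(cur(),T1,9)
E
```

```text
turn/row [-0.18  3.65 -0.37] mm/row 8.4
0 [-0.8  -0.08 -0.24]
1 [-0.78 -0.09 -0.29]
2 [-0.76 -0.09 -0.34]
3 [-0.73 -0.09 -0.39]
4 [-0.71 -0.1  -0.44]
5 [-0.68 -0.1  -0.48]
6 [-0.64 -0.1  -0.52]
7 [-0.61 -0.1  -0.56]
8 [-0.57 -0.11 -0.6 ]
```

Request:
send_rows(
  targets=[
    {"gripper": 1, "x": -0.5, "y": -0.05, "z": -0.14, "ax": -0.1, "ay": 2.1, "az": -0.2},
    {"gripper": 1, "x": -0.88, "y": -0.1, "z": -0.28, "ax": -0.2, "ay": 4.1, "az": -0.41},
    {"gripper": 1, "x": -0.87, "y": -0.1, "z": -0.35, "ax": -0.2, "ay": 4.1, "az": -0.41},
    {"gripper": 1, "x": -0.83, "y": -0.1, "z": -0.4, "ax": -0.2, "ay": 4.1, "az": -0.41},
    {"gripper": 1, "x": -0.8, "y": -0.1, "z": -0.46, "ax": -0.2, "ay": 4.1, "az": -0.41},
  ],
)

```text
clock: 6.13
position: [584.3, -15.7, 262.2]
ee_rot: [0.716, -0.678, -0.12, -0.116]
contact_force: [0.4, -0.0, -3.7]
gripper_width: 12.8
grasp_force: 58.7
```

Request:
send_rows(
  targets=[
    {"gripper": 1, "x": -0.77, "y": -0.1, "z": -0.52, "ax": -0.2, "ay": 4.1, "az": -0.41},
    {"gripper": 1, "x": -0.74, "y": -0.1, "z": -0.58, "ax": -0.2, "ay": 4.1, "az": -0.41},
    {"gripper": 1, "x": -0.69, "y": -0.1, "z": -0.64, "ax": -0.2, "ay": 4.1, "az": -0.41},
    {"gripper": 1, "x": -0.35, "y": -0.05, "z": -0.33, "ax": -0.1, "ay": 2.1, "az": -0.2},
    {"gripper": 1, "x": 0, "y": 0, "z": 0, "ax": 0, "ay": 0, "az": 0},
  ],
)

```text
clock: 6.55
position: [586.2, 6.2, 288.6]
ee_rot: [0.736, -0.676, -0.032, -0.028]
contact_force: [-0.4, 0.5, -3.4]
gripper_width: 12.9
grasp_force: 58.7
```

```bash
python3 - <<'E'
from h import *
s=arm.read_state(); print(s["clock"],s["joints"].round(2)); jugnow()
T2=tool_of(*jug_at(-38,205,68)); plan(cur(),T2,9)
E
```

```text
6.55 [ 0.24  0.29  0.04 -0.09 -1.31 -0.13]
lip bin [-70.3   1.5 243. ] foot [-130.5    1.7  201.4] tilt,roll,yaw [45.1  0.2 -0. ]
turn/row [ 0.02  2.54 -0.02] mm/row 6.5
0 [-0.65 -0.02  0.06]
1 [-0.65 -0.02  0.03]
2 [-0.65 -0.02  0.01]
3 [-0.65 -0.02 -0.02]
4 [-0.65 -0.02 -0.05]
5 [-0.64 -0.02 -0.08]
6 [-0.64 -0.02 -0.11]
7 [-0.63 -0.02 -0.14]
8 [-0.63 -0.02 -0.16]
```

Request:
send_rows(
  targets=[
    {"gripper": 1, "x": -0.65, "y": -0.02, "z": 0.06, "ax": 0, "ay": 2.5, "az": 0},
    {"gripper": 1, "x": -0.65, "y": -0.02, "z": 0.03, "ax": 0, "ay": 2.5, "az": 0},
    {"gripper": 1, "x": -0.65, "y": -0.02, "z": 0.01, "ax": 0, "ay": 2.5, "az": 0},
    {"gripper": 1, "x": -0.65, "y": -0.02, "z": -0.02, "ax": 0, "ay": 2.5, "az": 0},
    {"gripper": 1, "x": -0.65, "y": -0.02, "z": -0.05, "ax": 0, "ay": 2.5, "az": 0},
  ],
)

```text
clock: 6.97
position: [584.5, 36.2, 287.3]
ee_rot: [0.733, -0.677, 0.048, 0.047]
contact_force: [1.0, -0.3, -2.9]
gripper_width: 12.5
grasp_force: 58.7
```

Request:
send_rows(
  targets=[
    {"gripper": 1, "x": -0.64, "y": -0.02, "z": -0.08, "ax": 0, "ay": 2.5, "az": 0},
    {"gripper": 1, "x": -0.64, "y": -0.02, "z": -0.11, "ax": 0, "ay": 2.5, "az": 0},
    {"gripper": 1, "x": -0.63, "y": -0.02, "z": -0.14, "ax": 0, "ay": 2.5, "az": 0},
    {"gripper": 1, "x": -0.63, "y": -0.02, "z": -0.16, "ax": 0, "ay": 2.5, "az": 0},
    {"gripper": 1, "x": 0, "y": 0, "z": 0, "ax": 0, "ay": 0, "az": 0},
  ],
)

```text
clock: 7.38
position: [583.1, 63.3, 285.9]
ee_rot: [0.727, -0.669, 0.111, 0.106]
contact_force: [0.2, -0.3, -3.6]
gripper_width: 13.1
grasp_force: 58.7
```

```bash
python3 - <<'E'
from h import *
im,d=arm.get_image("top"); im2,d2=arm.get_image("side")
s=arm.read_state(); print(s["clock"],s["joints"].round(2)); jugnow()
a=cv2.resize(im[110:230,170:320],None,fx=2.6,fy=2.6); b=cv2.resize(im2[110:260,180:330],None,fx=2.6,fy=2.6)
h=min(len(a),len(b)); cv2.imwrite("pics/t2.png",np.hstack([a[:h],b[:h]])[:,:,::-1])
T3=tool_of(*jug_at(-34,172,86)); plan(cur(),T3,9)
E
```

```text
7.4833 [ 0.52  0.31 -0.1   0.29 -1.31 -0.53]
lip bin [-39.6  -0.7 204.8] foot [-1.111e+02 -1.000e-01  1.894e+02] tilt,roll,yaw [67.6  0.5  0.1]
turn/row [ 0.04  2.05 -0.03] mm/row 4.2
0 [-0.42  0.01  0.01]
1 [-0.42  0.01 -0.01]
2 [-0.42  0.01 -0.02]
3 [-0.42  0.01 -0.04]
4 [-0.41  0.01 -0.05]
5 [-0.41  0.01 -0.07]
6 [-0.41  0.01 -0.08]
7 [-0.41  0.01 -0.1 ]
8 [-0.4   0.01 -0.11]
```

View pics/t2.png

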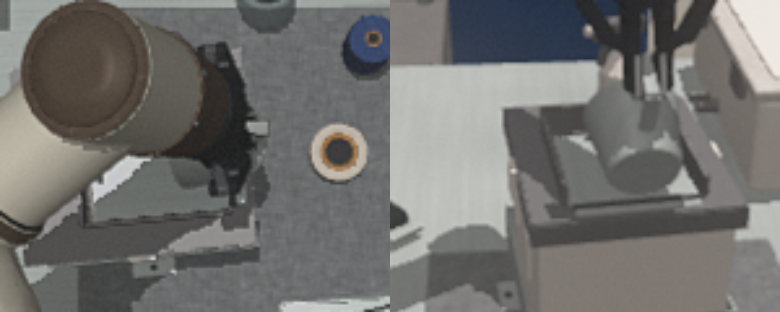

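The side view shows the jug (foot at crop (640,170)) centred over the inlet (front edge x 570–690), with the tilt as planned.

Request:
send_rows(
  targets=[
    {"gripper": 1, "x": -0.42, "y": 0.01, "z": 0.01, "ax": 0.05, "ay": 2.05, "az": 0},
    {"gripper": 1, "x": -0.42, "y": 0.01, "z": -0.01, "ax": 0.05, "ay": 2.05, "az": 0},
    {"gripper": 1, "x": -0.42, "y": 0.01, "z": -0.02, "ax": 0.05, "ay": 2.05, "az": 0},
    {"gripper": 1, "x": -0.42, "y": 0.01, "z": -0.04, "ax": 0.05, "ay": 2.05, "az": 0},
    {"gripper": 1, "x": -0.41, "y": 0.01, "z": -0.05, "ax": 0.05, "ay": 2.05, "az": 0},
  ],
)

```text
clock: 7.9
position: [581.9, 81.3, 281.8]
ee_rot: [0.713, -0.658, 0.178, 0.162]
contact_force: [0.5, 0.4, -2.2]
gripper_width: 12.9
grasp_force: 58.8
```

Request:
send_rows(
  targets=[
    {"gripper": 1, "x": -0.41, "y": 0.01, "z": -0.07, "ax": 0, "ay": 2.05, "az": 0},
    {"gripper": 1, "x": -0.41, "y": 0.01, "z": -0.08, "ax": 0, "ay": 2.05, "az": 0},
    {"gripper": 1, "x": -0.41, "y": 0.01, "z": -0.1, "ax": 0, "ay": 2.05, "az": 0},
    {"gripper": 1, "x": -0.4, "y": 0.01, "z": -0.11, "ax": 0, "ay": 2.05, "az": 0},
    {"gripper": 1, "x": 0, "y": 0, "z": 0, "ax": 0, "ay": 0, "az": 0},
  ],
)

```text
clock: 8.32
position: [580.2, 98.2, 275.1]
ee_rot: [0.699, -0.644, 0.229, 0.21]
contact_force: [0.4, 0.5, -3.2]
gripper_width: 12.9
grasp_force: 58.8
```

```bash
python3 - <<'E'
from h import *
s=arm.read_state(); print(s["clock"],s["joints"].round(2),s["contact_force"].round(1)); jugnow()
T3=tool_of(*jug_at(-33,158,94)); T4=tool_of(*jug_at(-32,145,107));plan(cur(),T3,5);plan(T3,T4,9)
E
```

```text
8.3167 [ 0.67  0.39 -0.19  0.52 -1.4  -0.79] [ 0.4  0.5 -3.2]
lip bin [-33.9  -0.8 171.8] foot [-106.6   -0.4  179.9] tilt,roll,yaw [86.1  0.3 -0.1]
turn/row [ 0.03  1.57 -0.05] mm/row 3.5
0 [-0.34  0.01 -0.05]
1 [-0.34  0.01 -0.06]
2 [-0.34  0.01 -0.07]
3 [-0.34  0.01 -0.08]
4 [-0.34  0.01 -0.09]
turn/row [0.   1.44 0.  ] mm/row 3.1
0 [-0.27  0.   -0.14]
1 [-0.27  0.   -0.15]
2 [-0.27  0.   -0.15]
3 [-0.26  0.   -0.16]
4 [-0.26  0.   -0.17]
5 [-0.25  0.   -0.17]
6 [-0.25  0.   -0.18]
7 [-0.24  0.   -0.19]
8 [-0.24  0.   -0.19]
```

Request:
send_rows(
  targets=[
    {"gripper": 1, "x": -0.34, "y": 0.01, "z": -0.05, "ax": 0, "ay": 1.57, "az": 0},
    {"gripper": 1, "x": -0.34, "y": 0.01, "z": -0.06, "ax": 0, "ay": 1.57, "az": 0},
    {"gripper": 1, "x": -0.34, "y": 0.01, "z": -0.07, "ax": 0, "ay": 1.57, "az": 0},
    {"gripper": 1, "x": -0.34, "y": 0.01, "z": -0.08, "ax": 0, "ay": 1.57, "az": 0},
    {"gripper": 1, "x": -0.34, "y": 0.01, "z": -0.09, "ax": 0, "ay": 1.57, "az": 0},
  ],
)

```text
clock: 8.73
position: [578.9, 113.7, 269.3]
ee_rot: [0.682, -0.628, 0.278, 0.252]
contact_force: [-0.5, -0.4, -0.6]
gripper_width: 12.9
grasp_force: 59.2
```

```bash
python3 - <<'E'
from h import *
s=arm.read_state(); print(s["clock"],s["joints"].round(2),s["contact_force"].round(1)); jugnow()
T4=tool_of(*jug_at(-32,145,107));plan(cur(),T4,9)
E
```

```text
8.7333 [ 0.72  0.45 -0.21  0.6  -1.46 -0.88] [-0.5 -0.4 -0.6]
lip bin [-33.   -1.2 160.1] foot [-103.9   -0.8  178.2] tilt,roll,yaw [94.   0.3 -0.3]
turn/row [ 0.    1.44 -0.04] mm/row 3.1
0 [-0.29  0.01 -0.12]
1 [-0.29  0.01 -0.13]
2 [-0.28  0.01 -0.14]
3 [-0.28  0.01 -0.14]
4 [-0.28  0.01 -0.15]
5 [-0.27  0.01 -0.16]
6 [-0.27  0.01 -0.16]
7 [-0.26  0.01 -0.17]
8 [-0.26  0.01 -0.18]
```

Force fell from −3.2 to −0.6 N, so the lip is carrying about 2.5 N on the flap as expected. Next I'll tip further.

Request:
send_rows(
  targets=[
    {"gripper": 1, "x": -0.29, "y": 0.01, "z": -0.12, "ax": 0, "ay": 1.44, "az": 0},
    {"gripper": 1, "x": -0.29, "y": 0.01, "z": -0.13, "ax": 0, "ay": 1.44, "az": 0},
    {"gripper": 1, "x": -0.28, "y": 0.01, "z": -0.14, "ax": 0, "ay": 1.44, "az": 0},
    {"gripper": 1, "x": -0.28, "y": 0.01, "z": -0.14, "ax": 0, "ay": 1.44, "az": 0},
    {"gripper": 1, "x": -0.28, "y": 0.01, "z": -0.15, "ax": 0, "ay": 1.44, "az": 0},
  ],
)

```text
clock: 9.15
position: [577.0, 128.4, 263.2]
ee_rot: [0.663, -0.611, 0.32, 0.291]
contact_force: [-0.2, 0.8, 0.7]
gripper_width: 13.0
grasp_force: 59.2
```

Request:
send_rows(
  targets=[
    {"gripper": 1, "x": -0.27, "y": 0.01, "z": -0.16, "ax": 0, "ay": 1.44, "az": 0},
    {"gripper": 1, "x": -0.27, "y": 0.01, "z": -0.16, "ax": 0, "ay": 1.44, "az": 0},
    {"gripper": 1, "x": -0.26, "y": 0.01, "z": -0.17, "ax": 0, "ay": 1.44, "az": 0},
    {"gripper": 1, "x": -0.26, "y": 0.01, "z": -0.18, "ax": 0, "ay": 1.44, "az": 0},
    {"gripper": 1, "x": 0, "y": 0, "z": 0, "ax": 0, "ay": 0, "az": 0},
  ],
)

```text
clock: 9.57
position: [575.7, 140.4, 257.5]
ee_rot: [0.647, -0.595, 0.352, 0.322]
contact_force: [0.6, 1.3, -0.3]
gripper_width: 12.8
grasp_force: 59.4
```

```bash
python3 - <<'E'
from h import *
im,d=arm.get_image("top"); im2,d2=arm.get_image("side")
s=arm.read_state(); print(s["clock"],s["joints"].round(2),s["contact_force"].round(1)); jugnow()
a=cv2.resize(im[110:230,170:320],None,fx=2.6,fy=2.6); b=cv2.resize(im2[110:260,180:330],None,fx=2.6,fy=2.6)
h=min(len(a),len(b)); cv2.imwrite("pics/t3.png",np.hstack([a[:h],b[:h]])[:,:,::-1])
for i in range(6):
  for c in("top","side"): print(c,i,[(b["rect"],round(b["score"],2)) for b in arm.boxes_of(c,f"vial{i}_center")[:3]]) if i<1 else 0
E
```

```text
9.6667 [ 0.79  0.55 -0.23  0.69 -1.58 -1.  ] [-0.2  1.1  0.7]
lip bin [-3.160e+01 -1.000e-01  1.441e+02] foot [-96.7   0.3 177.4] tilt,roll,yaw [ 1.069e+02  3.000e-01 -1.000e-01]
top 0 [([218.4, 150.1, 41.8, 38.3], 0.37)]
side 0 [([249.7, 135.7, 38.3, 49.8], 0.45)]
```

View pics/t3.png

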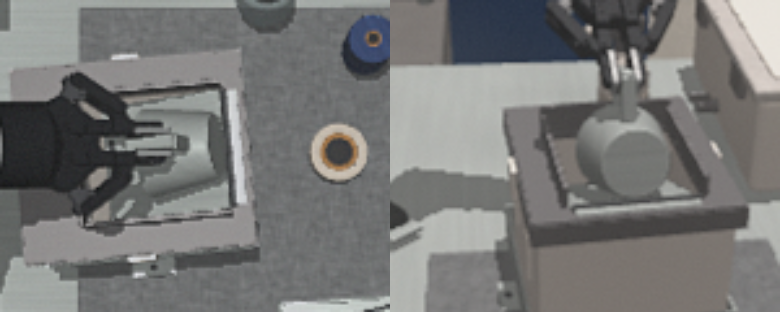

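Top view: the jug is tilted in the inlet with the flap open. A grey elongated thing shows at crop (130,205), possibly a vial or a shadow, so I'll check it by depth and let time pass.

Request:
send_rows(
  targets=[
    {"gripper": 1, "x": 0, "y": 0, "z": 0, "ax": 0, "ay": 0, "az": 0},
    {"gripper": 1, "x": 0, "y": 0, "z": 0, "ax": 0, "ay": 0, "az": 0},
    {"gripper": 1, "x": 0, "y": 0, "z": 0, "ax": 0, "ay": 0, "az": 0},
    {"gripper": 1, "x": 0, "y": 0, "z": 0, "ax": 0, "ay": 0, "az": 0},
    {"gripper": 1, "x": 0, "y": 0, "z": 0, "ax": 0, "ay": 0, "az": 0},
  ],
)

```text
clock: 10.18
position: [575.7, 139.5, 258.8]
ee_rot: [0.646, -0.596, 0.352, 0.321]
contact_force: [0.1, 2.2, 0.5]
gripper_width: 13.0
grasp_force: 59.5
```

```bash
python3 - <<'E'
from h import *
im,d=arm.get_image("top"); s=arm.read_state(); print(s["clock"],s["contact_force"].round(1))
W=cloud("top",d); B=Ro.from_euler("z",BA,degrees=True).inv()
np.set_printoptions(linewidth=200)
V=B.apply((W-BIN).reshape(-1,3)).reshape(W.shape)
print("bin z"); print(np.nan_to_num(V[178:200,200:262:2,2]).astype(int))
print("bright"); print(im[178:200,200:262:2].mean(2).astype(int))
print("bin x row190",V[190,200:262:2,0].astype(int)); print("bin y col 220",V[178:200,220,1].astype(int))
E
```

```text
10.2333 [-0.2  2.2  1.2]
bin z
[[325 316   9   6  13  11 283 287 301 299 299 132 219 224 225 218 218 222 218 220 219 220 219 218 216 216 212 205 165 175 170]
 [323 319   3   2   2   4 285 306 303 299 295 130 223 217 219 218 223 217 218 216 217 217 220 211 210 208 162 163 165 177 171]
 [323 175   6   7   8 290 306 306 302 303 295 132 135 215 215 220 216 216 214 213 214 211 210 208 202 163 162 166 168 176 173]
 [322 175   4   1 283 302 304 304 303 299 130 129 130 214 211 213 209 213 213 210 209 206 198 157 158 162 162 164 168 175 175]
 [314 177 309   9 297 309 311 306 302 300 129 129   0 210 212 211 208 206 203 203 202 151 155 158 159 161 161 163 167 174 174]
 [314 313 307 310 309 311 307 306 299 125 132 129   0 209 206 205 203 200 199 194 152 154 153 158 163 162 163 166 163 176 174]
 [313 313 311 315 312 307 308 304 124 126 127 128 132 136 201 203 197 188 146 147 150 150 156 158 160 159 161 164 167 173 176]
 [318 314 314 315 316 311 312 309 122 125 126 130 131 138 196 190 144 143 146 149 152 153 154 158 158 160 162 168 166 172 178]
 [314 314 312 317 310 311 307 122 127 126 125 132 135
[... 4048 characters left out ...]
  64  56  55  73  85  94  96  95  91 158 155 156 157 150 148 149 146 148 148 147 148 149 147 148]
 [144  69  44  52  64  73  83  83  80 113 155 154 158 158 158 157 151 150 146 150 149 148 147 144 148 148 149 146 147 148 148]
 [149 145  93 113  73  77  82  75  76 160 149 150 148 147 151 150 148 146 148 147 147 147 147 149 147 149 151 147 147 147 148]
 [146 150 154 154  90  94  76  75  96 154 146 146 149 148 146 147 148 148 146 147 148 149 147 144 149 146 150 149 144 146 146]]
bin x row190 [ 40  35  30  26  58  52  34  28  23  17  11   5   0  -5 -11 -16 -22 -27 -33 -39 -44 -49 -55 -60 -66 -71 -76 -82 -87 -94 -97]
bin y col 220 [32 34 36 24 27 30 32 35 38 41 43 46 49 52 55 57 63 66 68 70 73 75]
```

The flap plane is clean at about 0.39 rad and the grey thing is a shadow. To be sure the jug empties, I'll tip slightly more, jiggle and hold.

```bash
python3 - <<'E'
from h import *
T4=tool_of(*jug_at(-30,137,112));plan(cur(),T4,4)
E
```

```text
turn/row [ 0.03  1.29 -0.09] mm/row 3.6
0 [-0.32 -0.01 -0.16]
1 [-0.32 -0.01 -0.17]
2 [-0.31 -0.01 -0.17]
3 [-0.31 -0.01 -0.18]
```

Request:
send_rows(
  targets=[
    {"gripper": 1, "x": -0.25, "y": 0, "z": -0.2, "ax": 0, "ay": 1.3, "az": 0},
    {"gripper": 1, "x": -0.25, "y": 0, "z": -0.2, "ax": 0, "ay": 1.3, "az": 0},
    {"gripper": 1, "x": -0.25, "y": 0, "z": -0.2, "ax": 0, "ay": 1.3, "az": 0},
    {"gripper": 1, "x": 0, "y": 0, "z": 0, "ax": 0, "ay": 0, "az": 0},
    {"gripper": 1, "x": 0, "y": 0, "z": 0, "ax": 0, "ay": 0, "az": 0},
  ],
)

```text
clock: 10.65
position: [574.8, 149.0, 254.5]
ee_rot: [0.634, -0.584, 0.373, 0.342]
contact_force: [-0.0, 2.2, 0.8]
gripper_width: 12.9
grasp_force: 59.5
```

```bash
python3 - <<'E'
from h import *
s=arm.read_state(); print(s["clock"],s["contact_force"].round(1),s["wrist_torque"].round(2)); jugnow()
im,d=arm.get_image("side"); im2,d2=arm.get_image("top"); cv2.imwrite("pics/s4.png",im[:,:,::-1])
B=Ro.from_euler("z",BA,degrees=True).inv()
for c,dd in(("side",d),("top",d2)):
    V=B.apply((cloud(c,dd)-BIN).reshape(-1,3)); k=(abs(V[:,0])<110)&(abs(V[:,1])<95)&(V[:,2]<100); V=V[k]
    print(c,len(V),"above floor:",V[V[:,2]>14].round().astype(int)[::4][:25].tolist())
E
```

```text
10.65 [-0.   2.2  0.8] [ 2.11  0.22 -0.01]
lip bin [-30.5   0.2 140. ] foot [-93.1   0.6 177.8] tilt,roll,yaw [110.8   0.3  -0. ]
side 584 above floor: [[109, -89, 99], [109, 36, 100], [93, -88, 97], [107, -89, 86], [109, 30, 92], [109, -90, 81], [109, 33, 89], [107, 18, 89], [83, -89, 93], [109, 27, 85], [109, -87, 74], [71, -88, 96], [109, 18, 81], [104, -89, 74], [60, -88, 99], [108, 21, 78], [110, -85, 67], [80, -89, 84], [108, 24, 75], [107, 9, 74], [70, -89, 87], [107, 24, 72], [110, 12, 69], [70, -89, 83], [108, 27, 68]]
top 239 above floor: [[-74, -90, 20], [-40, -90, 23], [-52, -90, 17], [-15, -90, 18], [24, -90, 22], [53, -34, 25], [44, -30, 26], [48, -28, 19], [56, -6, 23], [60, -4, 20], [60, -1, 22]]
```

Vials show in the bin at bin x 44–60, z about 22. A light sideways jiggle follows, then a hold.

Request:
send_rows(
  targets=[
    {"gripper": 1, "x": 0, "y": 0.4, "z": 0, "ax": 0, "ay": 0, "az": 0},
    {"gripper": 1, "x": 0, "y": -0.8, "z": 0, "ax": 0, "ay": 0, "az": 0},
    {"gripper": 1, "x": 0, "y": 0.8, "z": 0, "ax": 0, "ay": 0, "az": 0},
    {"gripper": 1, "x": 0, "y": -0.8, "z": 0, "ax": 0, "ay": 0, "az": 0},
    {"gripper": 1, "x": 0, "y": 0.4, "z": 0, "ax": 0, "ay": 0, "az": 0},
  ],
)

```text
clock: 11.17
position: [575.9, 148.7, 255.6]
ee_rot: [0.634, -0.585, 0.374, 0.341]
contact_force: [1.6, 1.9, -0.1]
gripper_width: 12.8
grasp_force: 59.5
```

Request:
send_rows(
  targets=[
    {"gripper": 1, "x": 0, "y": 0, "z": 0, "ax": 0, "ay": 0, "az": 0},
    {"gripper": 1, "x": 0, "y": 0, "z": 0, "ax": 0, "ay": 0, "az": 0},
    {"gripper": 1, "x": 0, "y": 0, "z": 0, "ax": 0, "ay": 0, "az": 0},
    {"gripper": 1, "x": 0, "y": 0, "z": 0, "ax": 0, "ay": 0, "az": 0},
    {"gripper": 1, "x": 0, "y": 0, "z": 0, "ax": 0, "ay": 0, "az": 0},
  ],
)

```text
clock: 11.58
position: [574.9, 148.6, 255.5]
ee_rot: [0.634, -0.585, 0.373, 0.341]
contact_force: [0.1, 1.1, 1.2]
gripper_width: 12.8
grasp_force: 59.5
```

Request:
send_rows(
  targets=[
    {"gripper": 1, "x": 0, "y": 0, "z": 0, "ax": 0, "ay": 0, "az": 0},
    {"gripper": 1, "x": 0, "y": 0, "z": 0, "ax": 0, "ay": 0, "az": 0},
    {"gripper": 1, "x": 0, "y": 0, "z": 0, "ax": 0, "ay": 0, "az": 0},
    {"gripper": 1, "x": 0, "y": 0, "z": 0, "ax": 0, "ay": 0, "az": 0},
    {"gripper": 1, "x": 0, "y": 0, "z": 0, "ax": 0, "ay": 0, "az": 0},
  ],
)

```text
clock: 12.0
position: [574.9, 148.5, 255.5]
ee_rot: [0.634, -0.585, 0.373, 0.341]
contact_force: [-0.3, 2.4, 1.2]
gripper_width: 12.4
grasp_force: 59.5
```

```bash
python3 - <<'E'
from h import *
s=arm.read_state(); print(s["clock"],s["contact_force"].round(1)); jugnow()
T3=tool_of(*jug_at(-34,185,86)); T2=tool_of(*jug_at(-42,220,60)); T1=tool_of(*jug_at(-95,255,15))
plan(cur(),T3,10); plan(T3,T2,5); plan(T2,T1,10)
E
```

```text
12.0 [-0.3  2.4  1.2]
lip bin [-30.8  -0.  141. ] foot [-93.5   0.4 178.7] tilt,roll,yaw [ 1.108e+02  3.000e-01 -1.000e-01]
turn/row [ 0.01 -2.48 -0.04] mm/row 6.1
0 [ 0.53 -0.01  0.29]
1 [ 0.55 -0.01  0.26]
2 [ 0.56 -0.01  0.24]
3 [ 0.57 -0.01  0.21]
4 [ 0.58 -0.01  0.19]
5 [ 0.58 -0.01  0.16]
6 [ 0.59 -0.01  0.14]
7 [ 0.6  -0.01  0.11]
8 [ 0.6  -0.01  0.09]
9 [ 0.6  -0.    0.06]
turn/row [ 0.  -5.2 -0. ] mm/row 9.7
0 [0.81 0.   0.52]
1 [0.86 0.   0.45]
2 [0.89 0.   0.37]
3 [0.92 0.   0.28]
4 [0.95 0.   0.2 ]
turn/row [ 0.  -4.5  0. ] mm/row 9.1
0 [0.67 0.   0.62]
1 [0.72 0.   0.56]
2 [0.76 0.   0.51]
3 [0.8  0.   0.45]
4 [0.83 0.   0.38]
5 [ 0.86 -0.    0.31]
6 [0.88 0.   0.25]
7 [ 0.9  -0.    0.18]
8 [ 0.91 -0.    0.11]
9 [ 0.91 -0.    0.03]
```

Request:
send_rows(
  targets=[
    {"gripper": 1, "x": 0.53, "y": 0, "z": 0.29, "ax": 0, "ay": -2.48, "az": 0},
    {"gripper": 1, "x": 0.55, "y": 0, "z": 0.26, "ax": 0, "ay": -2.48, "az": 0},
    {"gripper": 1, "x": 0.56, "y": 0, "z": 0.24, "ax": 0, "ay": -2.48, "az": 0},
    {"gripper": 1, "x": 0.57, "y": 0, "z": 0.21, "ax": 0, "ay": -2.48, "az": 0},
    {"gripper": 1, "x": 0.58, "y": 0, "z": 0.19, "ax": 0, "ay": -2.48, "az": 0},
  ],
)

```text
clock: 12.42
position: [576.9, 122.1, 273.0]
ee_rot: [0.671, -0.619, 0.301, 0.274]
contact_force: [-0.2, 1.5, 1.0]
gripper_width: 13.4
grasp_force: 59.3
```

Request:
send_rows(
  targets=[
    {"gripper": 1, "x": 0.58, "y": 0, "z": 0.16, "ax": 0, "ay": -2.48, "az": 0},
    {"gripper": 1, "x": 0.59, "y": 0, "z": 0.14, "ax": 0, "ay": -2.48, "az": 0},
    {"gripper": 1, "x": 0.6, "y": 0, "z": 0.11, "ax": 0, "ay": -2.48, "az": 0},
    {"gripper": 1, "x": 0.6, "y": 0, "z": 0.09, "ax": 0, "ay": -2.48, "az": 0},
    {"gripper": 1, "x": 0.6, "y": 0, "z": 0.06, "ax": 0, "ay": -2.48, "az": 0},
  ],
)

```text
clock: 12.83
position: [578.3, 96.3, 288.4]
ee_rot: [0.7, -0.645, 0.227, 0.207]
contact_force: [-0.4, -1.3, -2.4]
gripper_width: 12.7
grasp_force: 58.9
```

Request:
send_rows(
  targets=[
    {"gripper": 1, "x": 0.81, "y": 0, "z": 0.52, "ax": 0, "ay": -5.2, "az": 0},
    {"gripper": 1, "x": 0.86, "y": 0, "z": 0.45, "ax": 0, "ay": -5.2, "az": 0},
    {"gripper": 1, "x": 0.89, "y": 0, "z": 0.37, "ax": 0, "ay": -5.2, "az": 0},
    {"gripper": 1, "x": 0.92, "y": 0, "z": 0.28, "ax": 0, "ay": -5.2, "az": 0},
    {"gripper": 1, "x": 0.95, "y": 0, "z": 0.2, "ax": 0, "ay": -5.2, "az": 0},
  ],
)

```text
clock: 13.25
position: [582.0, 48.5, 291.6]
ee_rot: [0.733, -0.675, 0.063, 0.055]
contact_force: [0.6, -0.4, -2.5]
gripper_width: 12.9
grasp_force: 58.7
```

```bash
python3 - <<'E'
from h import *
s=arm.read_state(); print(s["clock"],s["contact_force"].round(1),s["joints"].round(2)); jugnow()
T1=tool_of(*jug_at(-100,255,12)); plan(cur(),T1,10)
E
```

```text
13.25 [ 0.6 -0.4 -2.5] [ 0.44  0.28 -0.06  0.17 -1.28 -0.41]
lip bin [-42.5   1.4 221.2] foot [-111.2    1.6  196. ] tilt,roll,yaw [59.6  0.1 -0.4]
turn/row [-0.03 -4.76 -0.02] mm/row 9.8
0 [ 0.7  -0.02  0.68]
1 [ 0.75 -0.02  0.62]
2 [ 0.8  -0.02  0.56]
3 [ 0.84 -0.02  0.49]
4 [ 0.88 -0.02  0.42]
5 [ 0.91 -0.02  0.34]
6 [ 0.94 -0.02  0.27]
7 [ 0.96 -0.02  0.19]
8 [ 0.97 -0.02  0.11]
9 [ 0.98 -0.02  0.03]
```

Request:
send_rows(
  targets=[
    {"gripper": 1, "x": 0.7, "y": -0.02, "z": 0.68, "ax": 0, "ay": -4.76, "az": 0},
    {"gripper": 1, "x": 0.75, "y": -0.02, "z": 0.62, "ax": 0, "ay": -4.76, "az": 0},
    {"gripper": 1, "x": 0.8, "y": -0.02, "z": 0.56, "ax": 0, "ay": -4.76, "az": 0},
    {"gripper": 1, "x": 0.84, "y": -0.02, "z": 0.49, "ax": 0, "ay": -4.76, "az": 0},
    {"gripper": 1, "x": 0.88, "y": -0.02, "z": 0.42, "ax": 0, "ay": -4.76, "az": 0},
  ],
)

```text
clock: 13.67
position: [586.6, 8.7, 264.2]
ee_rot: [0.73, -0.672, -0.089, -0.085]
contact_force: [-0.6, -1.2, -3.0]
gripper_width: 13.1
grasp_force: 58.7
```

Request:
send_rows(
  targets=[
    {"gripper": 1, "x": 0.91, "y": -0.02, "z": 0.34, "ax": 0, "ay": -4.76, "az": 0},
    {"gripper": 1, "x": 0.94, "y": -0.02, "z": 0.27, "ax": 0, "ay": -4.76, "az": 0},
    {"gripper": 1, "x": 0.96, "y": -0.02, "z": 0.19, "ax": 0, "ay": -4.76, "az": 0},
    {"gripper": 1, "x": 0.97, "y": -0.02, "z": 0.11, "ax": 0, "ay": -4.76, "az": 0},
    {"gripper": 1, "x": 0.98, "y": -0.02, "z": 0.03, "ax": 0, "ay": -4.76, "az": 0},
  ],
)

```text
clock: 14.08
position: [591.6, -31.7, 236.7]
ee_rot: [0.696, -0.64, -0.236, -0.222]
contact_force: [0.1, 1.2, -4.1]
gripper_width: 12.5
grasp_force: 58.8
```

```bash
python3 - <<'E'
from h import *
im,d=arm.get_image("top")
s=arm.read_state(); print(s["clock"],s["contact_force"].round(1),s["joints"].round(2)); jugnow()
cv2.imwrite("pics/e.png",cv2.resize(im[110:230,170:340],None,fx=4,fy=4)[:,:,::-1])
G=np.load("grasp.npy"); A=cur(); up=(Ro.from_quat(G[:4]),G[4:]+[0,0,150]); plan(A,up,11)
V=Ro.from_euler("z",BA,degrees=True).inv().apply((cloud("top",d)-BIN).reshape(-1,3)); f=V[(V[:,0]>-80)&(V[:,0]<30)&(abs(V[:,1])<50)]; print("flap z",np.percentile(f[:,2],[1,50,99]),np.polyfit(f[:,0],f[:,2],1))
E
```

```text
14.1333 [ 0.5 -2.1 -4.7] [-0.15  0.45  0.19 -0.65 -1.5   0.33]
lip bin [-104.2   -0.7  251.8] foot [-131.9   -0.5  184.1] tilt,roll,yaw [12.   0.1 -0.6]
turn/row [ 1.32 -1.07  1.37] mm/row 16.7
0 [ 1.49  0.5  -0.56]
1 [ 1.49  0.46 -0.6 ]
2 [ 1.49  0.41 -0.64]
3 [ 1.49  0.35 -0.68]
4 [ 1.48  0.3  -0.71]
5 [ 1.47  0.25 -0.75]
6 [ 1.47  0.2  -0.78]
7 [ 1.45  0.14 -0.81]
8 [ 1.44  0.09 -0.84]
9 [ 1.43  0.04 -0.87]
10 [ 1.41 -0.02 -0.9 ]
flap z [165.60773527 170.08921046 174.75529997] [3.19256605e-04 1.70101867e+02]
```

View pics/e.png

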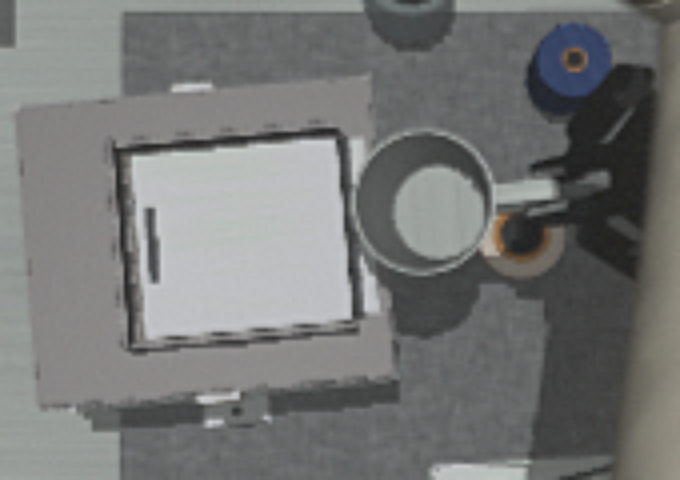

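The jug at crop (425,200) is empty, and the flap is shut and level (z 170, slope 0). I'll bring the jug back.

Request:
send_rows(
  targets=[
    {"gripper": 1, "x": 1.49, "y": 0.5, "z": -0.56, "ax": 1.32, "ay": -1.07, "az": 1.37},
    {"gripper": 1, "x": 1.49, "y": 0.46, "z": -0.6, "ax": 1.32, "ay": -1.07, "az": 1.37},
    {"gripper": 1, "x": 1.49, "y": 0.41, "z": -0.64, "ax": 1.32, "ay": -1.07, "az": 1.37},
    {"gripper": 1, "x": 1.49, "y": 0.35, "z": -0.68, "ax": 1.32, "ay": -1.07, "az": 1.37},
    {"gripper": 1, "x": 1.48, "y": 0.3, "z": -0.71, "ax": 1.32, "ay": -1.07, "az": 1.37},
  ],
)

```text
clock: 14.55
position: [572.3, -109.8, 212.5]
ee_rot: [-0.631, 0.683, 0.243, 0.275]
contact_force: [0.6, 0.5, -2.0]
gripper_width: 12.9
grasp_force: 58.8
```

Request:
send_rows(
  targets=[
    {"gripper": 1, "x": 1.47, "y": 0.25, "z": -0.75, "ax": 1.32, "ay": -1.07, "az": 1.37},
    {"gripper": 1, "x": 1.47, "y": 0.2, "z": -0.78, "ax": 1.32, "ay": -1.07, "az": 1.37},
    {"gripper": 1, "x": 1.45, "y": 0.14, "z": -0.81, "ax": 1.32, "ay": -1.07, "az": 1.37},
    {"gripper": 1, "x": 1.44, "y": 0.09, "z": -0.84, "ax": 1.32, "ay": -1.07, "az": 1.37},
    {"gripper": 1, "x": 1.43, "y": 0.04, "z": -0.87, "ax": 1.32, "ay": -1.07, "az": 1.37},
  ],
)

```text
clock: 14.97
position: [553.6, -187.9, 189.4]
ee_rot: [-0.56, 0.719, 0.248, 0.328]
contact_force: [-0.2, 0.4, -2.2]
gripper_width: 12.5
grasp_force: 58.8
```

Request:
send_rows(
  targets=[
    {"gripper": 1, "x": 1.41, "y": -0.02, "z": -0.9, "ax": 1.32, "ay": -1.07, "az": 1.37},
    {"gripper": 1, "x": 0, "y": 0, "z": 0, "ax": 0, "ay": 0, "az": 0},
    {"gripper": 1, "x": 0, "y": 0, "z": 0, "ax": 0, "ay": 0, "az": 0},
    {"gripper": 1, "x": 0, "y": 0, "z": 0, "ax": 0, "ay": 0, "az": 0},
    {"gripper": 1, "x": 0, "y": 0, "z": 0, "ax": 0, "ay": 0, "az": 0},
  ],
)

```text
clock: 15.38
position: [551.0, -201.6, 185.3]
ee_rot: [-0.547, 0.724, 0.25, 0.337]
contact_force: [0.2, 0.3, -2.1]
gripper_width: 12.5
grasp_force: 58.9
```

```bash
python3 - <<'E'
from h import *
G=np.load("grasp.npy"); A=cur(); print(A[1],G[4:]); plan(A,(Ro.from_quat(G[:4]),G[4:]+[0,0,2]),8)
E
```

```text
[ 550.96123163 -201.63756536  185.31226947] [ 548.46834829 -206.36571175   30.40262857]
turn/row [ 0.   -0.05  0.08] mm/row 19.1
0 [1.5  0.03 1.19]
1 [1.5  0.03 1.19]
2 [1.5  0.02 1.19]
3 [1.5  0.02 1.19]
4 [1.5  0.02 1.18]
5 [1.5  0.02 1.18]
6 [1.5  0.02 1.18]
7 [1.5  0.01 1.18]
```

Request:
send_rows(
  targets=[
    {"gripper": 1, "x": 1.5, "y": 0.03, "z": 1.19, "ax": 0, "ay": 0, "az": 0.1},
    {"gripper": 1, "x": 1.5, "y": 0.03, "z": 1.19, "ax": 0, "ay": 0, "az": 0.1},
    {"gripper": 1, "x": 1.5, "y": 0.03, "z": 1.19, "ax": 0, "ay": 0, "az": 0.1},
    {"gripper": 1, "x": 1.5, "y": 0.03, "z": 1.19, "ax": 0, "ay": -0.1, "az": 0.1},
    {"gripper": 1, "x": 1.5, "y": 0.02, "z": 1.19, "ax": 0, "ay": -0.1, "az": 0.1},
  ],
)

```text
clock: 15.8
position: [549.5, -204.0, 88.8]
ee_rot: [-0.544, 0.726, 0.252, 0.337]
contact_force: [0.3, 0.7, -2.3]
gripper_width: 12.9
grasp_force: 58.9
```

Request:
send_rows(
  targets=[
    {"gripper": 1, "x": 1.5, "y": 0.02, "z": 1.19, "ax": 0, "ay": -0.1, "az": 0.1},
    {"gripper": 1, "x": 1.0, "y": 0, "z": 0.8, "ax": 0, "ay": 0, "az": 0},
    {"gripper": 1, "x": 0.5, "y": 0, "z": 0.4, "ax": 0, "ay": 0, "az": 0},
    {"gripper": 1, "x": 0, "y": 0, "z": 0, "ax": 0, "ay": 0, "az": 0},
    {"gripper": 1, "x": 0, "y": 0, "z": 0, "ax": 0, "ay": 0, "az": 0},
  ],
)

```text
clock: 16.22
position: [548.8, -205.7, 51.1]
ee_rot: [-0.542, 0.726, 0.253, 0.338]
contact_force: [-0.3, -0.6, -1.6]
gripper_width: 13.0
grasp_force: 58.9
```

```bash
python3 - <<'E'
from h import *
G=np.load("grasp.npy"); A=cur(); print(A[1],G[4:],arm.read_state()["contact_force"]); plan(A,(Ro.from_quat(G[:4]),G[4:]+[0,0,0]),3)
E
```

```text
[ 548.792287   -205.72566923   51.13099988] [ 548.46834829 -206.36571175   30.40262857] [-0.33692301 -0.59159087 -1.586996  ]
turn/row [ 0.01 -0.02  0.  ] mm/row 6.9
0 [0.54 0.   0.43]
1 [0.54 0.   0.43]
2 [0.54 0.   0.43]
```

Request:
send_rows(
  targets=[
    {"gripper": 1, "x": 0.54, "y": 0, "z": 0.43, "ax": 0, "ay": 0, "az": 0},
    {"gripper": 1, "x": 0.54, "y": 0, "z": 0.43, "ax": 0, "ay": 0, "az": 0},
    {"gripper": 1, "x": 0.3, "y": 0, "z": 0.24, "ax": 0, "ay": 0, "az": 0},
    {"gripper": 1, "x": 0.1, "y": 0, "z": 0.08, "ax": 0, "ay": 0, "az": 0},
    {"gripper": 1, "x": 0, "y": 0, "z": 0, "ax": 0, "ay": 0, "az": 0},
  ],
)

```text
clock: 16.63
position: [547.9, -206.1, 31.5]
ee_rot: [-0.542, 0.727, 0.254, 0.338]
contact_force: [0.1, -0.1, -2.8]
gripper_width: 12.8
grasp_force: 58.8
```

Request:
send_rows(
  targets=[
    {"gripper": 1, "x": 0.05, "y": 0, "z": 0.04, "ax": 0, "ay": 0, "az": 0},
    {"gripper": 1, "x": 0, "y": 0, "z": 0, "ax": 0, "ay": 0, "az": 0},
    {"gripper": 1, "x": 0, "y": 0, "z": 0, "ax": 0, "ay": 0, "az": 0},
  ],
)

```text
clock: 16.88
position: [548.2, -206.3, 31.3]
ee_rot: [-0.542, 0.727, 0.253, 0.338]
contact_force: [0.1, -0.8, -2.4]
gripper_width: 13.1
grasp_force: 59.0
```

Request:
send_rows(
  targets=[
    {"gripper": 1, "x": 0.08, "y": 0, "z": 0.06, "ax": 0, "ay": 0, "az": 0},
    {"gripper": 1, "x": 0, "y": 0, "z": 0, "ax": 0, "ay": 0, "az": 0},
    {"gripper": 1, "x": 0, "y": 0, "z": 0, "ax": 0, "ay": 0, "az": 0},
  ],
)

```text
clock: 17.13
position: [548.2, -206.3, 30.7]
ee_rot: [-0.542, 0.726, 0.253, 0.338]
contact_force: [-1.6, 0.1, 0.6]
gripper_width: 12.6
grasp_force: 59.5
```

Request:
send_rows(
  targets=[
    {"gripper": 1, "x": 0.05, "y": 0, "z": 0.04, "ax": 0, "ay": 0, "az": 0},
    {"gripper": 1, "x": 0, "y": 0, "z": 0, "ax": 0, "ay": 0, "az": 0},
    {"gripper": 1, "x": 0, "y": 0, "z": 0, "ax": 0, "ay": 0, "az": 0},
  ],
)

```text
clock: 17.38
position: [548.2, -206.4, 30.4]
ee_rot: [-0.542, 0.726, 0.253, 0.338]
contact_force: [-0.8, -1.5, 5.3]
gripper_width: 12.8
grasp_force: 59.9
```

The jug is on the table. I'll release it and back out along the tool axis.

Request:
send_rows(
  targets=[
    {"gripper": 0.6, "x": 0, "y": 0, "z": 0, "ax": 0, "ay": 0, "az": 0},
    {"gripper": 0.2, "x": 0, "y": 0, "z": 0, "ax": 0, "ay": 0, "az": 0},
    {"gripper": -1, "x": 0, "y": 0, "z": 0, "ax": 0, "ay": 0, "az": 0},
    {"gripper": -1, "x": 0, "y": 0, "z": 0, "ax": 0, "ay": 0, "az": 0},
    {"gripper": -1, "x": 0, "y": 0, "z": 0, "ax": 0, "ay": 0, "az": 0},
  ],
)

```text
clock: 17.8
position: [548.0, -206.2, 29.0]
ee_rot: [-0.542, 0.727, 0.253, 0.338]
contact_force: [0.1, -0.6, -0.8]
gripper_width: 64.9
grasp_force: 0.0
```

Request:
send_rows(
  targets=[
    {"gripper": -1, "x": 0, "y": 0, "z": -0.5, "ax": 0, "ay": 0, "az": 0},
    {"gripper": -1, "x": 0, "y": 0, "z": -1.5, "ax": 0, "ay": 0, "az": 0},
    {"gripper": -1, "x": 0, "y": 0, "z": -2.5, "ax": 0, "ay": 0, "az": 0},
    {"gripper": -1, "x": 0, "y": 0, "z": -2.5, "ax": 0, "ay": 0, "az": 0},
    {"gripper": -1, "x": 0, "y": 0, "z": -2.5, "ax": 0, "ay": 0, "az": 0},
  ],
)

```text
clock: 18.22
position: [526.9, -277.8, 92.0]
ee_rot: [-0.542, 0.727, 0.253, 0.337]
contact_force: [-0.4, -0.7, 0.1]
gripper_width: 85.4
grasp_force: 0.0
```

Request:
send_rows(
  targets=[
    {"gripper": -1, "x": 0, "y": 0, "z": -2.5, "ax": 0, "ay": 0, "az": 0},
    {"gripper": -1, "x": 0, "y": 0, "z": -1, "ax": 0, "ay": 0, "az": 0},
    {"gripper": -1, "x": 0, "y": 0, "z": 0, "ax": 0, "ay": 0, "az": 0},
    {"gripper": -1, "x": 0, "y": 0, "z": 0, "ax": 0, "ay": 0, "az": 0},
    {"gripper": -1, "x": 0, "y": 0, "z": 0, "ax": 0, "ay": 0, "az": 0},
  ],
)

```text
clock: 18.63
position: [519.7, -300.6, 112.3]
ee_rot: [-0.541, 0.727, 0.254, 0.338]
contact_force: [-0.2, 0.5, -0.9]
gripper_width: 85.3
grasp_force: 0.0
```

```bash
python3 - <<'E'
from h import *
s=arm.read_state(); print(s["clock"],s["contact_force"].round(1),s["gripper_width"]); print("rim",rim(z0=66,z1=80))
im,d=arm.get_image("top"); W=cloud("top",d); q=inbox(W,[321,156,46,36]); q=q[(np.hypot(*(q[:,:2]-JC[:2]).T)<48)]; k=q[q[:,2]>60]
P=np.c_[k[:,:2]-JC[:2],np.ones(len(k))]; print("rim tilt",np.linalg.lstsq(P,k[:,2],rcond=None)[0]); f=q[np.hypot(*(q[:,:2]-JC[:2]).T)<18]; print("floor z",np.percentile(f[:,2],[5,50,95]))
V=Ro.from_euler("z",BA,degrees=True).inv().apply((W-BIN).reshape(-1,3)); f=V[(V[:,0]>-80)&(V[:,0]<30)&(abs(V[:,1])<50)]; print("flap z",np.percentile(f[:,2],[1,50,99]))
for t in("tape","bandage","jar","tray"): print(t,arm.boxes_of("top",t)[:1])
E
```

```text
18.6333 [-0.2  0.5 -0.9] 85.32321659066461
rim [ 566.07519857 -145.86990613]
rim tilt [-2.13365218e-02  3.99830855e-02  7.03405156e+01]
floor z [1.64507246 5.46896879 8.16128107]
flap z [165.77391309 170.04230254 174.37274167]
tape [{'rect': [287.4, 160.1, 25.3, 21.1], 'score': 0.76}]
bandage [{'rect': [302.1, 117.1, 20.2, 19.6], 'score': 0.79}]
jar [{'rect': [261.5, 90.9, 22.4, 29.6], 'score': 0.71}]
tray [{'rect': [277.1, 222.4, 57.5, 26.5], 'score': 0.64}]
```

```bash
python3 -c "
from bench import arm
print(arm.job_done())"
```

```text
the job is handed in; nothing more can be done
None
```

I handed the job in at about 18.6 s. The hand-in gave no verdict, but my checks showed an empty jug standing back within about 1 mm of its start, the flap shut, and vials in the bin (I didn't count all six there).

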